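# Wind open the low lattice window with its loose crank

## Task

Fit the loose crank down onto the upright square shaft of the window winder until its hub sits fully home, then wind it round clockwise, seen from above, until the lattice sash is fully open, and leave the crank seated on the shaft. Move the sash only with the crank, never by touching the sash itself, and leave all the tea utensils standing where they are.

Things in the scene. Friction and masses are not known exactly. Their poses are not given: they have to be found in the camera images.
- crank_hub (a point): The loose steel crank, standing upright on its hub on the table at the start. This point is the hub's centre, half-way up. The hub is a square block 40 x 40 x 52 mm (tall), faces square to the crank's x and y; grip it across y. A flat arm (18 mm wide, 40 to 50 mm above the underside) runs along +x to an upright knob 75 mm from the hub's axis. z is up. About 0.33 kg, mostly hub.
- crank_foot (a point): Centre of the underside of the crank's hub, 26 mm below crank_hub, same axes: the mouth of a square socket 23.5 mm wide and 34 mm deep, with faces square to x and y, so it fits the shaft in any of four quarter turns.
- crank_knob_mid (a point): Middle of the crank's upright dark wooden knob: round, 28 mm diameter, 47 mm tall (52 to 99 mm above the hub's underside), 75 mm along the crank's +x from the hub's axis, spinning freely about its own upright axis. It can be gripped and carried round a level circle of 75 mm radius without turning the gripper.
- shaft_seat (a point): Top of the round collar (54 mm diameter, 12 mm thick) at the foot of the square steel shaft, on its axis, 57 mm above the table; the hub rests here when home. The shaft rises 30 mm from here, 20 mm wide, faces square to this point's x and y, top 8 mm chamfered to 11 mm. z up; the frame turns with the shaft. Below is a winder box 100 x 86 x 45 mm high.
- shaft (a joint): Angle of the square shaft, rad; grows as it is wound clockwise seen from above. 0 to 1.4 at the start, 13.75 when the sash is fully open, with a hard stop 0.25 rad later. Turning takes about 0.2 N m (some 3 N at the knob) and it stays where it is left. The crank has about 0.2 rad of play on it.
- sash (a joint): How far the sliding lattice sash (240 mm wide, 127 mm high, not to be touched) is open, m. A dark steel carriage 45 mm long, at the middle of its foot, runs on a screw along the sill and shows its place. It moves to the left as seen from the robot, 16 mm for each radian of the shaft (about 100 mm a turn). Under 0.025 at the start, 0.220 fully open (fully behind the fixed half); hard stop at 0.224.
- caddy: Bystander: round steel tea caddy, 70 mm diameter, 80 mm high; origin under its centre.
- whisk: Bystander: bamboo whisk on a white porcelain shaper, 60 mm wide, 150 mm high; origin under its centre.
- scoop: Bystander: dark wooden tea scoop, 170 mm long, lying flat along its x.
- lid_rest: Bystander: upright bamboo ring, 52 mm diameter, 50 mm high, between robot and winder; origin under its centre.
- waste_bowl: Bystander: open steel bowl, 130 mm across, 75 mm high; origin under its centre.
- crank: The crank as a whole; origin at crank_foot, same axes. It stands some 0.3 m to the left or to the right of the winder; the caddy stands on the other side.
- window: Fixed unit of winder and window; origin on the table under the shaft axis. The cypress window frame, 540 mm wide and 175 mm high, stands 270 mm beyond the shaft, so the winding circle is clear of it.
Mind the look-alikes: they are no part of the job. Leave any green look-alike of the crank alone.

How it is judged:
On the way, in this order (a step that is already met when the one before it is completed fails the run):
1. the crank's hub is fully home on the square shaft (distance between crank_foot and shaft_seat below 0.007 m and angle between the z axis of crank_foot and the z axis of shaft_seat, either way round below 0.15 rad and value of joint sash below 0.06 m), for 0.2 s.
2. with the crank on the shaft, the sash is wound half open (distance between crank_foot and shaft_seat below 0.007 m and angle between the z axis of crank_foot and the z axis of shaft_seat, either way round below 0.15 rad and value of joint sash above 0.11 m), for 0.1 s.
At the end, for the whole second after the job is handed in: The sash is wound at least 206 mm open (fully open is 220 mm), the crank still sits home on the square shaft (underside within 7 mm of the collar, upright within 0.15 rad), and all is at rest (value of joint sash above 0.206 m and distance between crank_foot and shaft_seat below 0.007 m and angle between the z axis of crank_foot and the z axis of shaft_seat, either way round below 0.15 rad and linear speed of crank below 0.02 m/s and velocity of joint sash below 0.005 m/s); the robot touches nothing.
It fails at once if the robot touches the sash (contact force between any of the fingers, the arm and sash above 0.5 N).
It fails at once if the crank knocks against the sash (contact force between crank and sash above 0.5 N).
It fails at once if a tea utensil is shifted by more than 30 mm (distance of any of caddy, whisk, scoop, lid_rest, waste_bowl from where it was at the start of the episode above 0.03 m).
It fails at once if a tea utensil is tipped (angle between any of caddy, whisk, scoop, lid_rest, waste_bowl's own z axis and vertical above 0.3 rad).
It also fails if it takes over 72 s, if anything falls off the work surface, if the arm or the gripper's body presses on something with over 40 N, if the wrist force passes 120 N, or if a joint passes its speed limit or range.

## Robot

A 6-joint arm with a two-finger parallel gripper is mounted at the origin on the work surface. World frame = base frame: x ahead of the robot, y to its left, z up, the work surface at z = 0. Lengths are in m, angles in rad, forces in N, time in s.
With the tool pointing down it reaches from about 0.3 to 0.875 m from the base axis. Payload 6.4 kg.
Tool frame: the origin (TCP) lies at the very end of the fingers, on their centre line; the grasp point (between the pads) lies 19 mm behind it; z points along the fingers, y is the direction in which the jaws open and shut (so a half turn about z gives the same grasp; the last joint's range is limited). The gripper opens to 88 mm and grips with 3 to 60 N. Pads are 18 mm wide; open, the fingers measure 123 mm over their backs; the gripper's body (75 mm by 187 mm) begins 45 mm behind the grasp point.
Start: joints at [-1.309, 0.181, 1.607, -0, 1.354, -0.206], TCP at [0.259, -0.513, 0.239] pointing down, gripper open.
Joint ranges: [-2.99, 2.99], [-0.89, 2.07], [0.3, 2.58], [-1.14, 4.28], [0, 2.63], [-3.12, 3.12]. Speed limits (rad/s): [2.57, 2.57, 3.01, 3.14, 3.14, 3.14].

## Interface

Orientations are given as a rotation vector (axis times angle).
In Python, from cell import telemetry, get_image, get_calibration, job gives the robot as it stands.
- The arm moves only by the shell command python3 -m handwheel 'ROWS'. ROWS is JSON, a list of rows, each a list of 3 entries, a list of its own where there are three numbers: the shift along the tool's x, y, z in m, then the turn, a rotation vector about the tool's x, y, z in rad, then the gripper's target within -1 to 1 (shut at 1, half-way at 0, fully open at -1). In form: [[[dx, dy, dz], [wx, wy, wz], jaw], ...]. A call has exactly 8 rows; each row shifts and turns the pose as measured when the row begins, along the tool's axes as they then stand; what a row does not reach is not made up. A row lasts 1/12 s, in which the tool goes at most 41.7 mm and 7.16 degrees, less where a joint would pass 70% of its speed; a pose out of reach is approached as far as the arm can. A call with a gripper value outside its range is refused whole. The fingers move at their own pace and stop on an object; the grip force is fixed at half the most. Time passes only in rows, so rows that do not move let the fingers close, or fill a call up. It gives the time, the measured TCP pose, the force and the opening at its end, in the units of the state.
- telemetry.observe(): the state, without advancing time (a new reading comes with each control period).
- get_image(name): name is "side" or "top" or "wrist"; returns the picture (400x640x3 uint8, red, green, blue); there is no depth.
- get_calibration(name): a dict with "mtx" (3x3 intrinsics, pixels), "extrinsics" (4x4, takes a point from world to camera coordinates). Camera axes: x right, y down, z forward; pixel columns grow to the right and rows downward; lengths in m; the calibration is good to about 2 mm. The wrist camera is an equidistant fisheye: a pixel r from the principal point sees the ray r / f radians off the axis. A picture is of the moment at which its call begins: read the wrist's pose just before it. get_calibration takes no time and is no camera call; for the wrist camera it gives the pose at the moment of the call.
- job.job_done(): hands the job in, once; it reports no verdict.
The state is a dict: "time": time; "joint_positions": joint angles; "qvel": joint speeds; "effort": joint torques, N m; "tool_pos": TCP position; "ee_rot": TCP orientation; "ft_force": force on the tool from outside, world axes, zero at the start; "ft_torque": the same for the moment, N m; "grip_width": finger opening in m.
Only numpy, scipy, OpenCV 4.12 (cv2) and the standard library are available. Lean on these libraries where they do the work, as an engineer would, in place of code of your own. Each camera call takes 0.05 s, during which the arm holds its last target.

## Working session

There is one attempt and no reset: what is moved stays moved. The work goes in short steps, Python scripts to look and compute and a shell command to move; the robot and the scene stay as the last step left them, time stands still between calls to the robot, and variables do not carry over. Pictures are saved under pics/ and viewed, and the job is handed in when it is done.

```bash
ls; mkdir -p pics
cat > h.py <<'E'
import numpy as np, cv2
from cell import telemetry, get_image, get_calibration, job
def save(name,img): cv2.imwrite('pics/'+name+'.png',cv2.cvtColor(img,cv2.COLOR_RGB2BGR))
def proj(cal,p):
    K=np.array(cal['mtx']);E=np.array(cal['extrinsics']);c=E[:3,:3]@np.array(p)+E[:3,3]
    q=K@c;return q[:2]/q[2]
def onplane(cal,uv,z):
    K=np.array(cal['mtx']);E=np.array(cal['extrinsics']);d=E[:3,:3].T@np.linalg.inv(K)@np.array([uv[0],uv[1],1.])
    o=-E[:3,:3].T@E[:3,3];return o+d*(z-o[2])/d[2]
E
python3 - <<'E'
from h import *
for n in('side','top','wrist'):
    save(n+'0',get_image(n)); c=get_calibration(n); print(n,c)
print(telemetry.observe())
E
```

```text
pics
side {'mtx': array([[372.99419079,   0.        , 323.80895121],
       [  0.        , 372.99419079, 203.91406936],
       [  0.        ,   0.        ,   1.        ]]), 'extrinsics': array([[-0.99863967, -0.05001513,  0.01474124,  0.50196618],
       [-0.03899323,  0.52864862, -0.84794467,  0.09667452],
       [ 0.03461713, -0.84736599, -0.52987973,  1.14612942],
       [ 0.        ,  0.        ,  0.        ,  1.        ]])}
top {'mtx': array([[518.90293106,   0.        , 316.03894962],
       [  0.        , 518.90293106, 193.70152218],
       [  0.        ,   0.        ,   1.        ]]), 'extrinsics': array([[ 0.00995158, -0.99973239,  0.02088338, -0.04470932],
       [-0.99155078, -0.01256709, -0.12910894,  0.5085358 ],
       [ 0.12933684, -0.01942209, -0.99141049,  1.55381824],
       [ 0.        ,  0.        ,  0.        ,  1.        ]])}
wrist {'mtx': array([[309.70691629,   0.        , 322.55195628],
       [  0.        , 309.70691629, 201.66124984],
       [  0.        ,   0.        ,   1.        ]]), 'extrinsics': array([[ 4.50699494e-01, -8.92675644e-01, -3.99793294e-04
[... 252 characters left out ...]
+00,
         1.00000000e+00]])}
{'time': 0.15, 'joint_positions': array([-1.30929615e+00,  1.81384488e-01,  1.60774802e+00, -1.40947182e-05,
        1.35379473e+00, -2.06302615e-01]), 'qvel': array([ 0.00051039, -0.00148792, -0.00215446, -0.00080661, -0.00262353,
        0.00143354]), 'effort': array([ 9.48417583e-04, -4.34226823e+01, -3.42176557e+01,  7.03020534e-02,
        3.55474802e-02, -6.74899138e-05]), 'tool_pos': array([ 0.25918766, -0.51282402,  0.23802381]), 'ee_rot': array([-3.05474720e+00, -7.27836400e-01,  7.94253313e-05]), 'ft_force': array([ 0.44574505, -0.12753928, -0.19195231]), 'ft_torque': array([-0.07167913, -0.00779172,  0.01728982]), 'grip_width': 0.08812454770544345}
```

View pics/top0.png

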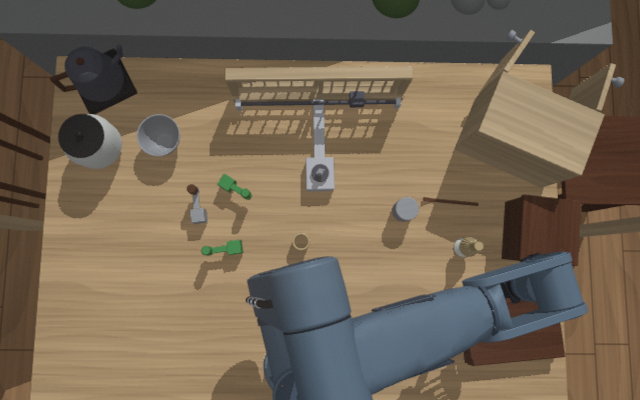

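View pics/side0.png

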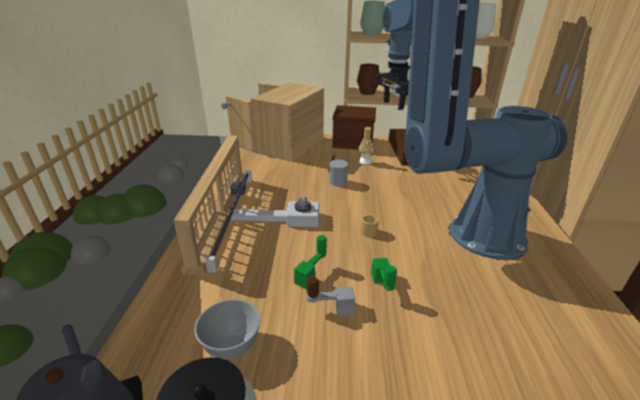

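View pics/wrist0.png

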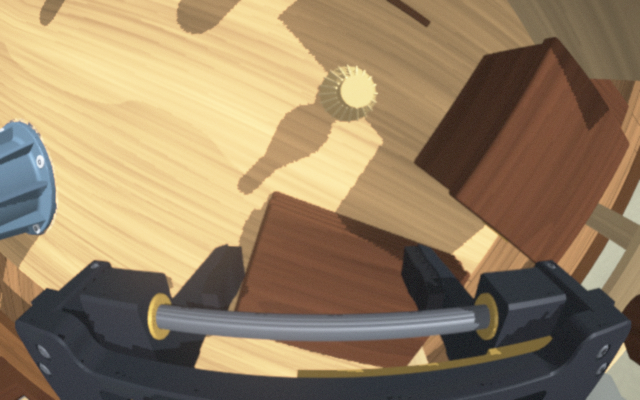

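Candidates for the crank in the top view are the steel crank with a brown knob (hub ~(198,215), knob ~(192,189)), a green one with hub ~(228,183), and a green one with hub ~(235,247). By the description I choose the steel one with the dark wooden knob, and check it in a close crop. The winder shaft is at about (320,172).

Run:
```python
from h import *
im=cv2.cvtColor(cv2.imread('pics/top0.png'),cv2.COLOR_BGR2RGB)
a=cv2.resize(im[170:240,165:255],None,fx=4.4,fy=5.0*.88,interpolation=cv2.INTER_CUBIC)
b=cv2.resize(im[135:205,275:365],None,fx=4.4,fy=4.4,interpolation=cv2.INTER_CUBIC)
s=cv2.imread('pics/side0.png')[:,:,::-1]
c=cv2.resize(s[265:325,285:375],None,fx=4.4,fy=4.4,interpolation=cv2.INTER_CUBIC)
d=cv2.resize(s[185:245,265:355],None,fx=4.4,fy=4.4,interpolation=cv2.INTER_CUBIC)
save('crop0',np.vstack([np.hstack([a,b]),np.hstack([c,d])]))
```

```text
(no output)
```

View pics/crop0.png

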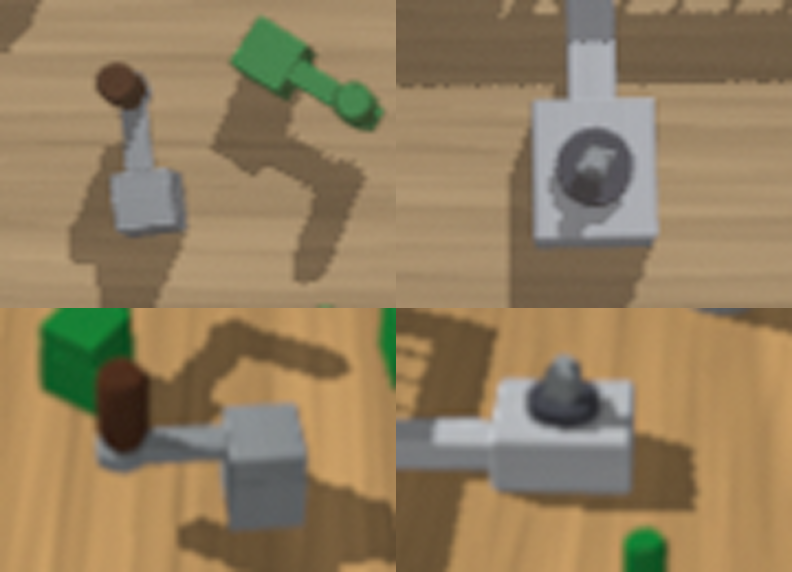

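Run:
```python
from h import *
t=get_calibration('top');s=get_calibration('side')
f=lambda n,c,uv,z:print(n,np.round(onplane(c,uv,z)[:2],4))
f('hub',t,(165+146/4.4,170+197/4.4),.052)
f('knob',t,(165+118/4.4,170+84/4.4),.099)
f('hub side',s,(285+263/4.4,265+(433-308)/4.4),.052)
f('knob side',s,(285+122/4.4,265+(373-308)/4.4),.099)
f('collar',t,(275+199/4.4,135+167/4.4),.057)
f('collar side',s,(265+(564-396)/4.4,185+(395-308)/4.4),.057)
for n,uv in dict(g1=(228,183),g1k=(246,193),g2=(235,247),g2k=(207,251),lid=(301,242)).items(): f(n,t,uv,.05)
f('carr',t,(357,99),.05);f('bowl',t,(158,135),.07);f('sill',t,(310,90),.1)
```

```text
hub [0.4385 0.3135]
knob [0.5094 0.3252]
hub side [0.4388 0.3232]
knob side [0.5121 0.3328]
collar [ 0.5695 -0.0506]
collar side [ 0.5707 -0.0442]
g1 [0.5361 0.228 ]
g1k [0.5063 0.1728]
g2 [0.3438 0.2011]
g2k [0.3311 0.2836]
lid [0.3607 0.0049]
carr [ 0.805  -0.1629]
bowl [0.6765 0.4398]
sill [ 0.8145 -0.0164]
```

```bash
cat >> h.py <<'E'
from scipy.spatial.transform import Rotation as R
def go(p,yaw=None):
    "yaw: world angle of tool x axis (tool z down)"
    o=telemetry.observe();Rm=R.from_rotvec(o['ee_rot']).as_matrix()
    cy=np.arctan2(Rm[1,0],Rm[0,0])
    print('t',round(o['time'],2),'tcp',np.round(o['tool_pos'],4),'yaw',round(cy,4),'tilt',np.round(Rm[:,2],4),'w',round(o['grip_width'],4),'F',np.round(o['ft_force'],1),'j6',round(o['joint_positions'][5],2))
    d=Rm.T@(np.array(p)-o['tool_pos']);print('total tool shift',np.round(d*1000,1))
    if yaw is not None:
        Rt=R.from_euler('z',yaw)*R.from_matrix(np.diag([1,-1,-1.]))
        rv=(R.from_matrix(Rm).inv()*Rt).as_rotvec();print('rot total',np.round(rv,4),'rows',np.ceil(np.abs(rv).max()/.12))
E
python3 - <<'E'
from h import *
o=telemetry.observe();print(R.from_rotvec(o['ee_rot']).as_matrix().round(3))
c=get_calibration('wrist');E=c['extrinsics'];cw=-E[:3,:3].T@E[:3,3];print('cam rel tcp (tool)',R.from_rotvec(o['ee_rot']).as_matrix().T@(cw-o['tool_pos']))
go([.42,.318,.239],.15)
E
```

```text
[[ 0.893  0.451 -0.   ]
 [ 0.451 -0.893  0.001]
 [ 0.    -0.001 -1.   ]]
cam rel tcp (tool) [ 0.08386217  0.00058423 -0.14526009]
t 0.15 tcp [ 0.2592 -0.5128  0.238 ] yaw 0.4678 tilt [-4.0e-04  1.3e-03 -1.0e+00] w 0.0881 F [ 0.4 -0.1 -0.2] j6 -0.21
total tool shift [ 518.2 -669.     0. ]
rot total [-0.0013 -0.      0.3178] rows 3.0
```

```bash
python3 -m handwheel '[[[0.024,-0.031,-0.005],[0,0,0],-1],[[0.024,-0.031,-0.005],[0,0,0],-1],[[0.024,-0.031,-0.005],[0,0,0],-1],[[0.024,-0.031,-0.005],[0,0,0],-1],[[0.024,-0.031,-0.005],[0,0,0],-1],[[0.024,-0.031,-0.005],[0,0,0],-1],[[0.024,-0.031,-0.005],[0,0,0],-1],[[0.024,-0.031,-0.005],[0,0,0],-1]]'; python3 -c "
from h import *
go([.42,.318,.25],3.29)"
```

```text
time: 0.82
tool_pos: [0.3172, -0.1975, 0.2738]
ee_rot: [-3.05, -0.707, 0.003]
ft_force: [0.1, 0.8, -0.1]
grip_width: 0.0883
t 0.82 tcp [ 0.3172 -0.1975  0.2738] yaw 0.4557 tilt [-0.0045  0.0104 -0.9999] w 0.0883 F [ 0.1  0.8 -0.1] j6 0.23
total tool shift [ 319.2 -417.3   28.7]
rot total [-1.7000e-03 -1.6200e-02 -2.8342e+00] rows 24.0
```

```bash
python3 -m handwheel '[[[0.024,-0.031,0],[0,0,0],-1],[[0.024,-0.031,0],[0,0,0],-1],[[0.024,-0.031,0],[0,0,0],-1],[[0.024,-0.031,0],[0,0,0],-1],[[0.024,-0.031,0],[0,0,0],-1],[[0.024,-0.031,0],[0,0,0],-1],[[0.024,-0.031,0],[0,0,0],-1],[[0.024,-0.031,0],[0,0,0],-1]]'
python3 -m handwheel '[[[0.024,-0.032,0],[0,0,0],-1],[[0.024,-0.032,0],[0,0,0],-1],[[0.024,-0.032,0],[0,0,0],-1],[[0.024,-0.032,0],[0,0,0],-1],[[0.024,-0.032,0],[0,0,0],-1],[[0,0,0],[0,0,-0.12],-1],[[0,0,0],[0,0,-0.12],-1],[[0,0,0],[0,0,-0.12],-1]]'
python3 -m handwheel '[[[0,0,0],[0,0,-0.12],-1],[[0,0,0],[0,0,-0.12],-1],[[0,0,0],[0,0,-0.12],-1],[[0,0,0],[0,0,-0.12],-1],[[0,0,0],[0,0,-0.12],-1],[[0,0,0],[0,0,-0.12],-1],[[0,0,0],[0,0,-0.12],-1],[[0,0,0],[0,0,-0.12],-1]]'
python3 -m handwheel '[[[0,0,0],[0,0,-0.12],-1],[[0,0,0],[0,0,-0.12],-1],[[0,0,0],[0,0,-0.12],-1],[[0,0,0],[0,0,-0.12],-1],[[0,0,0],[0,0,-0.12],-1],[[0,0,0],[0,0,-0.12],-1],[[0,0,0],[0,0,-0.12],-1],[[0,0,0],[0,0,-0.12],-1]]'
python3 -c "
from h import *
go([.46,.32,.25],3.29)"
```

```text
time: 1.48
tool_pos: [0.3795, 0.125, 0.2786]
ee_rot: [-3.056, -0.701, -0.009]
ft_force: [0.7, -0.3, 0.2]
grip_width: 0.0881
time: 2.15
tool_pos: [0.4137, 0.339, 0.2769]
ee_rot: [-2.871, -1.262, -0.008]
ft_force: [-0.6, -0.8, -0.0]
grip_width: 0.0878
time: 2.82
tool_pos: [0.4112, 0.3397, 0.273]
ee_rot: [-1.916, -2.482, -0.0]
ft_force: [-0.1, 0.1, 0.3]
grip_width: 0.0882
time: 3.48
tool_pos: [0.4095, 0.3388, 0.2701]
ee_rot: [-0.491, -3.093, 0.001]
ft_force: [0.1, -0.5, 0.3]
grip_width: 0.0882
t 3.48 tcp [0.4095 0.3388 0.2701] yaw 2.8267 tilt [-0.0096  0.0011 -1.    ] w 0.0882 F [ 0.1 -0.5  0.3] j6 -0.79
total tool shift [-54.1  -2.2  19.5]
rot total [ 3.000e-04 -9.700e-03 -4.633e-01] rows 4.0
```

```bash
python3 -m handwheel '[[[-0.018,-0.001,0.006],[0,0,0],-1],[[-0.018,-0.001,0.006],[0,0,0],-1],[[-0.018,0,0.006],[0,0,0],-1],[[0,0,0],[0,-0.01,-0.115],-1],[[0,0,0],[0,0,-0.115],-1],[[0,0,0],[0,0,-0.115],-1],[[0,0,0],[0,0,-0.115],-1],[[0,0,0],[0,0,0],-1]]'
python3 - <<'E'
from h import *
go([.44,.318,.15],3.29)
for n in('wrist','top','side'): save(n+'1',get_image(n))
E
```

```text
time: 4.15
tool_pos: [0.4609, 0.3189, 0.2477]
ee_rot: [0.273, -3.125, 0.005]
ft_force: [-0.0, -0.1, -0.7]
grip_width: 0.0879
t 4.15 tcp [0.4609 0.3189 0.2477] yaw -2.9674 tilt [-0.0043 -0.0033 -1.    ] w 0.0879 F [-0.  -0.1 -0.7] j6 -1.35
total tool shift [20.3  3.  97.8]
rot total [-0.0026 -0.0048  0.0258] rows 1.0
```

View pics/wrist1.png

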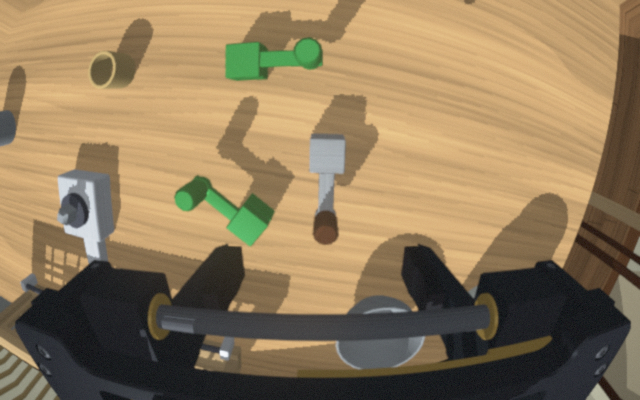

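View pics/side1.png

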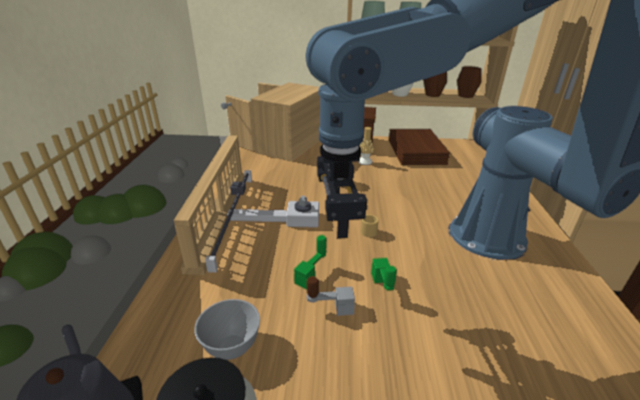

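The wrist view shows the steel crank's hub at ~(327,155) and its knob at ~(326,228). The winder is at (75,208), partly cut off. I'll crop for the corners.

```bash
cat >> h.py <<'E'
def wray(cal,uv):
    K=np.array(cal['mtx']);E=np.array(cal['extrinsics'])
    a=np.array([(uv[0]-K[0,2])/K[0,0],(uv[1]-K[1,2])/K[1,1]]);th=np.linalg.norm(a)
    d=np.r_[a/th*np.sin(th),np.cos(th)] if th>0 else np.array([0,0,1.])
    return -E[:3,:3].T@E[:3,3],E[:3,:3].T@d
def wplane(cal,uv,z):
    o,d=wray(cal,uv);return o+d*(z-o[2])/d[2]
def wproj(cal,p):
    K=np.array(cal['mtx']);E=np.array(cal['extrinsics']);c=E[:3,:3]@np.array(p)+E[:3,3]
    th=np.arctan2(np.hypot(c[0],c[1]),c[2]);u=c[:2]/np.linalg.norm(c[:2])*th
    return u[0]*K[0,0]+K[0,2],u[1]*K[1,1]+K[1,2]
E
python3 - <<'E'
from h import *
w=cv2.imread('pics/wrist1.png')[:,:,::-1]
a=cv2.resize(w[120:250,280:380],None,fx=4,fy=4,interpolation=cv2.INTER_CUBIC)
b=cv2.resize(w[155:285,30:130],None,fx=4,fy=4,interpolation=cv2.INTER_CUBIC)
save('crop1',np.hstack([a,b]))
c=get_calibration('wrist')
for n,uv,z in(('hub',(327,155),.052),('knob',(325.5,218),.099)):print(n,wplane(c,uv,z)[:2])
E
```

```text
hub [0.43721442 0.31885191]
knob [0.49348178 0.32645691]
```

View pics/crop1.png

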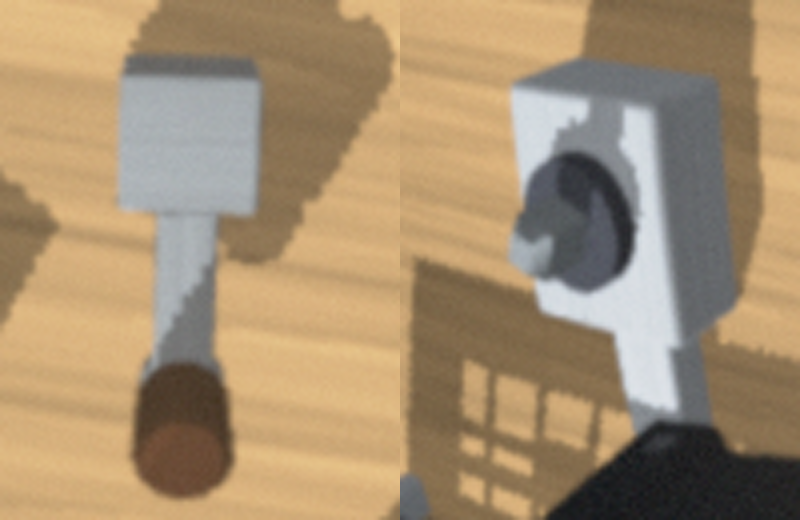

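Run:
```python
from h import *
c=get_calibration('wrist')
P=[wplane(c,(280+x/4,120+y/4),.052)[:2] for x,y in((122,73),(261,77),(253,214),(118,207))]
print(np.round(P,4),np.mean(P,0))
h=np.mean(P,0);k=wplane(c,(280+182/4,120+460/4),.099)[:2];print('knob',k,'d',np.linalg.norm(k-h),'yaw',np.arctan2(*(k-h)[::-1]))
e=np.array(P);
for a,b in((0,1),(3,2),(0,3),(1,2)):print(np.linalg.norm(e[b]-e[a]),np.degrees(np.arctan2(*(e[b]-e[a])[::-1])))
go([h[0],h[1],.15],np.arctan2(*(k-h)[::-1])+np.pi)
```

```text
[[0.4216 0.2977]
 [0.4162 0.3357]
 [0.4551 0.3406]
 [0.4595 0.3026]] [0.43809188 0.31916085]
knob [0.51235295 0.32969153] d 0.07500400373574816 yaw 0.14086701000812693
0.038412483912046144 98.00804722040286
0.038283047535029965 96.55690042895274
0.03818028078596734 7.330348151239918
0.03915160792330579 7.139753907757915
t 4.3 tcp [0.4609 0.3191 0.248 ] yaw -2.9751 tilt [-0.0039 -0.003  -1.    ] w 0.0882 F [-0.8  0.2  0.3] j6 -1.34
total tool shift [22.   4.1 98.1]
rot total [-0.0024 -0.0043  0.0257] rows 1.0
```

```bash
python3 -m handwheel '[[[0.011,0.002,0.01],[-0.002,-0.004,0.03],-1],[[0.011,0.002,0.015],[0,0,0],-1],[[0,0,0.028],[0,0,0],-1],[[0,0,0.028],[0,0,0],-1],[[0,0,0.028],[0,0,0],-1],[[0,0,0.028],[0,0,0],-1],[[0,0,0.02],[0,0,0],-1],[[0,0,0],[0,0,0],-1]]'
python3 -c "
from h import *
go([.438,.319,.012],3.28)"
```

```text
time: 4.97
tool_pos: [0.4404, 0.3218, 0.0894]
ee_rot: [-0.173, 3.127, 0.006]
ft_force: [-0.3, -1.0, -0.5]
grip_width: 0.0883
t 4.97 tcp [0.4404 0.3218 0.0894] yaw -3.0309 tilt [ 0.0096  0.0041 -0.9999] w 0.0883 F [-0.3 -1.  -0.5] j6 -1.27
total tool shift [ 3.5 -2.8 77.4]
rot total [ 0.0029  0.01   -0.0277] rows 1.0
```

```bash
python3 -m handwheel '[[[0.003,-0.0028,0.015],[0.002,0.01,-0.027],-1],[[0,0,0.02],[0,0,0],-1],[[0,0,0.02],[0,0,0],-1],[[0,0,0.015],[0,0,0],-1],[[0,0,0.005],[0,0,0],-1],[[0,0,0],[0,0,0],-1],[[0,0,0],[0,0,0],-1],[[0,0,0],[0,0,0],-1]]'
python3 -c "
from h import *
go([.438,.319,.012],3.28)
save('wrist2',get_image('wrist'));save('side2',get_image('side'))"
```

```text
time: 5.63
tool_pos: [0.4425, 0.3215, 0.0196]
ee_rot: [-0.198, 3.128, 0.006]
ft_force: [-0.1, -0.6, 0.8]
grip_width: 0.0881
t 5.63 tcp [0.4425 0.3215 0.0196] yaw -3.0155 tilt [ 0.007   0.0042 -1.    ] w 0.0881 F [-0.1 -0.6  0.8] j6 -1.29
total tool shift [ 4.8 -2.   7.5]
rot total [ 0.0032  0.0075 -0.0123] rows 1.0
```

View pics/wrist2.png

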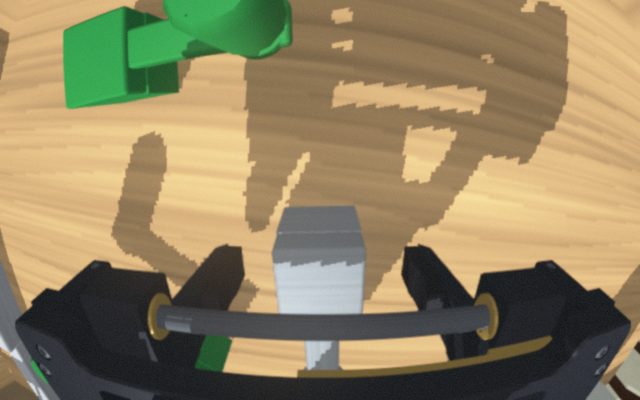

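View pics/side2.png

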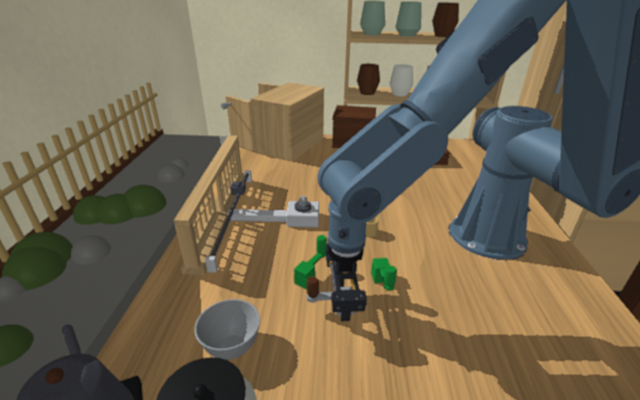

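The hub (wrist image (320,270)) sits centred between the fingers, clear of the green cranks. Next I make the final correction and close.

```bash
python3 -m handwheel '[[[0.004,-0.001,0.006],[0,0.006,-0.012],-1],[[0,0,0],[0,0,0],-1],[[0,0,0],[0,0,0],1],[[0,0,0],[0,0,0],1],[[0,0,0],[0,0,0],1],[[0,0,0],[0,0,0],1],[[0,0,0],[0,0,0],1],[[0,0,0],[0,0,0],1]]'
python3 -c "
from h import *
go([.438,.319,.2],3.28)"
```

```text
time: 6.4
tool_pos: [0.44, 0.3207, 0.0156]
ee_rot: [-0.219, 3.129, 0.008]
ft_force: [-0.3, -0.4, 0.4]
grip_width: 0.0503
t 6.4 tcp [0.44   0.3207 0.0156] yaw -3.0021 tilt [ 0.005   0.0052 -1.    ] w 0.0503 F [-0.3 -0.4  0.4] j6 -1.3
total tool shift [   1.2   -0.6 -184.4]
rot total [0.0045 0.0056 0.0011] rows 1.0
```

```bash
python3 -m handwheel '[[[0,0,0],[0,0,0],1],[[0,0,0],[0,0,0],1],[[0,0,0],[0,0,0],1],[[0,0,-0.01],[0,0,0],1],[[0,0,-0.02],[0,0,0],1],[[0,0,-0.03],[0,0,0],1],[[0,0,-0.03],[0,0,0],1],[[0,0,-0.03],[0,0,0],1]]'
python3 -c "
from h import *
go([.55,-.05,.22],3.28)"
```

```text
time: 7.07
tool_pos: [0.431, 0.3162, 0.1308]
ee_rot: [0.217, -3.116, 0.005]
ft_force: [-0.3, 0.1, -3.5]
grip_width: 0.04
t 7.07 tcp [0.431  0.3162 0.1308] yaw -3.0027 tilt [-0.0177 -0.0045 -0.9998] w 0.04 F [-0.3  0.1 -3.5] j6 -1.3
total tool shift [ -65.5 -379.3  -89.7]
rot total [-0.002  -0.0181  0.0005] rows 1.0
```

```bash
python3 -m handwheel '[[[-0.005,-0.01,-0.02],[0,-0.01,0],1],[[-0.009,-0.025,-0.02],[0,-0.008,0],1],[[-0.012,-0.032,-0.02],[0,0,0],1],[[-0.012,-0.032,-0.012],[0,0,0],1],[[-0.012,-0.032,-0.01],[0,0,0],1],[[-0.012,-0.032,0],[0,0,0],1],[[-0.012,-0.032,0],[0,0,0],1],[[-0.012,-0.032,0],[0,0,0],1]]'
python3 -m handwheel '[[[-0.012,-0.032,0],[0,0,0],1],[[-0.012,-0.032,0],[0,0,0],1],[[-0.012,-0.032,0],[0,0,0],1],[[-0.012,-0.032,0],[0,0,0],1],[[-0.01,-0.02,0],[0,0,0],1],[[-0.01,-0.01,0],[0,0,0],1],[[0,0,0],[0,0,0],1],[[0,0,0],[0,0,0],1]]'
python3 -c "
from h import *
go([.63,-.05,.22],3.28)
save('wrist3',get_image('wrist'));save('side3',get_image('side'));save('top3',get_image('top'))"
```

```text
time: 7.73
tool_pos: [0.5483, 0.1023, 0.2274]
ee_rot: [-0.238, 3.125, 0.003]
ft_force: [-0.0, 0.5, -3.3]
grip_width: 0.0395
time: 8.4
tool_pos: [0.6393, -0.0591, 0.2261]
ee_rot: [0.225, -3.133, -0.005]
ft_force: [0.2, 0.9, -5.3]
grip_width: 0.0398
t 8.4 tcp [ 0.6393 -0.0591  0.2261] yaw -2.9985 tilt [-0.0011  0.0029 -1.    ] w 0.0398 F [ 0.2  0.9 -5.3] j6 -1.99
total tool shift [ 7.9 10.3  6.2]
rot total [ 0.0031 -0.0007  0.0047] rows 1.0
```

View pics/wrist3.png

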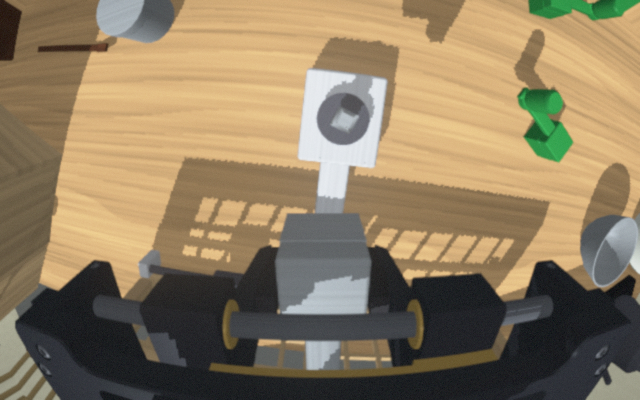

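View pics/side3.png

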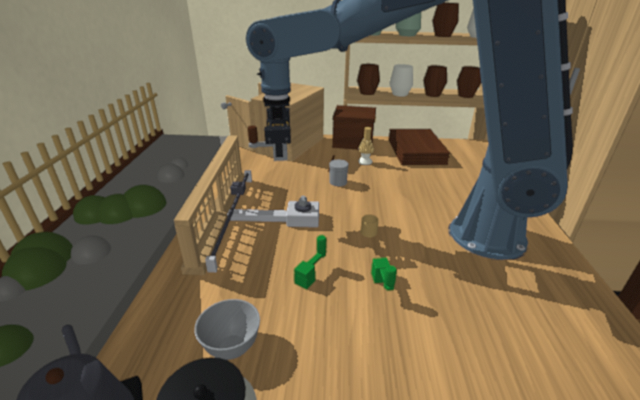

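The crank is held, and the shaft is seen at wrist ~(344,118). I'll crop it for its yaw.

Run:
```python
from h import *
w=cv2.imread('pics/wrist3.png')[:,:,::-1]
save('crop3',cv2.resize(w[65:175,295:395],None,fx=5.4,fy=5.4,interpolation=cv2.INTER_CUBIC))
```

```text
(no output)
```

View pics/crop3.png

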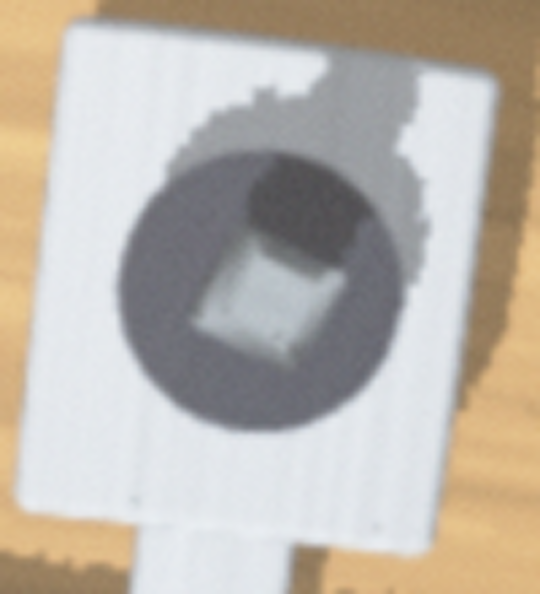

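Run:
```python
from h import *
c=get_calibration('wrist')
o=-c['extrinsics'][:3,:3].T@c['extrinsics'][:3,3];print('cam',o.round(3))
m=lambda x,y,z:wplane(c,(295+x/5.4,65+y/5.4),z)[:2]
# collar circle
print('collar',m(261,291,.057),'l/r/t/b',[m(*q,.057).round(4) for q in((118,291),(404,291),(261,150),(261,432))])
P=np.array([m(*q,.075) for q in((255,232),(347,270),(292,367),(192,320))]);print(P.round(4),P.mean(0))
for i in range(4):
    d=P[(i+1)%4]-P[i];print(np.linalg.norm(d),np.degrees(np.arctan2(d[1],d[0]))%90)
# box edges
B=np.array([m(*q,.045) for q in((70,20),(495,72),(430,552),(18,508))]);print(B.round(4),B.mean(0))
for i in range(4):
    d=B[(i+1)%4]-B[i];print(np.linalg.norm(d),np.degrees(np.arctan2(d[1],d[0]))%90)
```

```text
cam [ 0.556 -0.071  0.372]
collar [ 0.57207508 -0.04663201] l/r/t/b [array([ 0.576, -0.073]), array([ 0.5677, -0.02  ]), array([ 0.5458, -0.0507]), array([ 0.5986, -0.0424])]
[[ 0.5609 -0.0507]
 [ 0.565  -0.0336]
 [ 0.5837 -0.0405]
 [ 0.5781 -0.0593]] [ 0.57195583 -0.04599029]
0.01756726559096766 76.62347102261226
0.019956425064142944 69.85117157146351
0.0196260601119885 73.36911516879908
0.019209169687318468 63.44168892329705
[[ 0.5255 -0.0897]
 [ 0.5221 -0.0074]
 [ 0.619  -0.0036]
 [ 0.6223 -0.0867]] [ 0.5722083  -0.04686365]
0.0824038687519841 2.390271338651786
0.09701840355864262 2.2226009580764656
0.08314383900421743 2.2629073512558193
0.09683857690650605 1.7845872580205082
```

```bash
python3 -m handwheel '[[[0,0,0],[0,0,0.1],1],[[0,0,0],[0,0,0.12],1],[[0,0,0],[0,0,0.12],1],[[0,0,0],[0,0,0.1],1],[[0,0,0],[0,0,0.025],1],[[0,0,0.015],[0,0,0],1],[[0,0,0.015],[0,0,0],1],[[0,0,0],[0,0,0],1]]'
python3 - <<'E'
from h import *
go([.645,-.075,.18],2.81)
c=get_calibration('wrist');w=get_image('wrist');save('wrist4',w)
u,v=[int(q) for q in wproj(c,[.572,-.047,.07])];print(u,v,u-50,v-55)
save('crop4',cv2.resize(w[v-55:v+55,u-50:u+50],None,fx=5.4,fy=5.4,interpolation=cv2.INTER_CUBIC))
E
```

```text
time: 9.22
tool_pos: [0.6346, -0.0461, 0.1987]
ee_rot: [-0.518, -3.098, -0.007]
ft_force: [-1.4, 0.2, -4.3]
grip_width: 0.04
t 9.22 tcp [ 0.6346 -0.0461  0.1987] yaw 2.8104 tilt [-1.0e-04  4.6e-03 -1.0e+00] w 0.04 F [-1.4  0.2 -4.3] j6 -1.5
total tool shift [-19.2 -24.   18.5]
rot total [ 0.0043 -0.0016  0.0004] rows 1.0
298 128 248 73
```

View pics/wrist4.png

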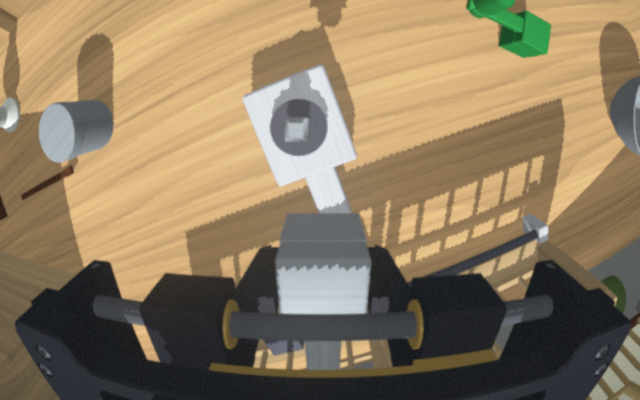

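View pics/crop4.png

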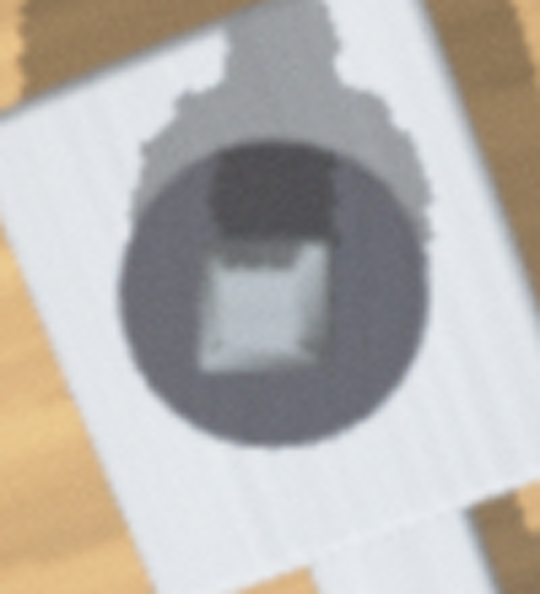

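```bash
cat > ov.py <<'E'
from h import *
def model(c,x,y,yaw,z0=.057):
    L=[]
    for z,h in((z0,.01),(z0+.022,.01),(z0+.03,.0055)):
        L.append([wproj(c,[x+np.cos(yaw+a)*h*2**.5,y+np.sin(yaw+a)*h*2**.5,z]) for a in np.pi/4+np.pi/2*np.arange(4)])
    C=[wproj(c,[x+.027*np.cos(a),y+.027*np.sin(a),z0]) for a in np.linspace(0,6.283,40)]
    return L,C
E
python3 - <<'E'
from ov import *
c=get_calibration('wrist');w=cv2.imread('pics/wrist4.png')
m=lambda x,y,z:wplane(c,(248+x/5.4,73+y/5.4),z)[:2]
print('collar',m(274,294,.057))
x,y=m(274,294,.057)
out=[]
for yw in(-25,-19,-13):
    s=4.0;im=cv2.resize(w[95:160,265:330],None,fx=s,fy=s,interpolation=cv2.INTER_CUBIC)
    L,C=model(c,x,y,np.radians(yw));f=lambda q:(int((q[0]-265)*s+s/2),int((q[1]-95)*s+s/2))
    for l,col in zip(L,((0,0,255),(0,255,0),(255,0,0))):cv2.polylines(im,[np.array([f(q) for q in l])],True,col,1)
    cv2.polylines(im,[np.array([f(q) for q in C])],True,(0,255,255),1)
    out.append(im)
cv2.imwrite('pics/ov4.png',np.hstack(out))
E
```

```text
collar [ 0.57307183 -0.04793798]
```

View pics/ov4.png

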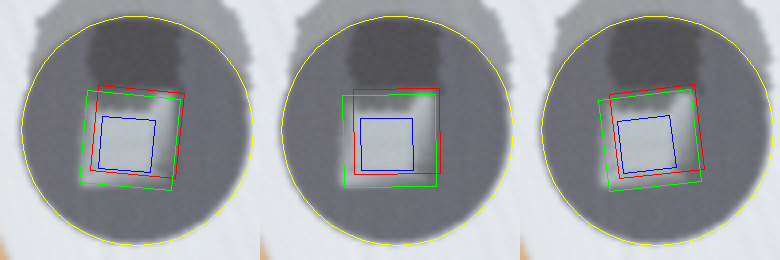

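Run:
```python
from ov import *
o=telemetry.observe();Rm=R.from_rotvec(o['ee_rot']).as_matrix();c=get_calibration('wrist')
w=cv2.imread('pics/wrist4.png')
out=[]
for off in(-.002,.0012,.004):
    s=3;im=cv2.resize(w[200:360,260:390],None,fx=s,fy=s,interpolation=cv2.INTER_CUBIC)[:,:]
    for zt,col in((.0145,(0,0,255)),(.0145-.052,(0,255,0))):
        q=[wproj(c,o['tool_pos']+Rm@np.array([off+a*.02,b*.02,zt])) for a,b in((1,1),(1,-1),(-1,-1),(-1,1))]
        cv2.polylines(im,[np.array([[int((u-260)*s+1),int((v-200)*s+1)] for u,v in q])],True,col,1)
    out.append(im[:,:])
im=np.hstack(out);cv2.imwrite('pics/ov5.png',cv2.resize(im,None,fx=.68,fy=.68))
```

```text
(no output)
```

View pics/ov5.png

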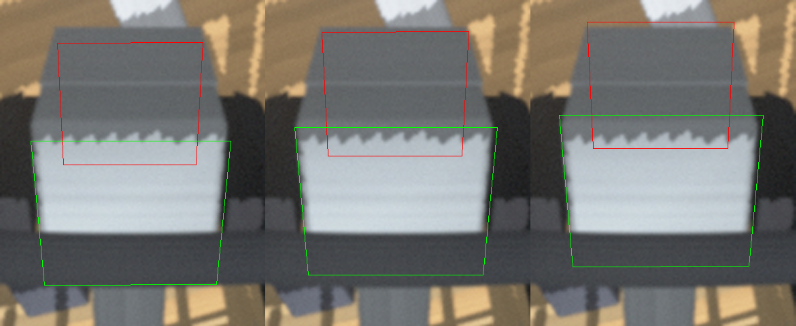

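```bash
python3 -c "
from h import *
go([.5744,-.0473,.125],2.81)"
```

```text
t 9.27 tcp [ 0.6352 -0.0461  0.2001] yaw 2.8107 tilt [ 0.0013  0.0044 -1.    ] w 0.04 F [ 0.9  0.6 -3.4] j6 -1.5
total tool shift [ 57.1 -21.2  75. ]
rot total [ 0.0046 -0.0002  0.0007] rows 1.0
```

```bash
python3 -m handwheel '[[[0.019,-0.007,0.02],[0.002,0,0],1],[[0.019,-0.007,0.02],[0.002,0,0],1],[[0.019,-0.007,0.02],[0,0,0],1],[[0,0,0.01],[0,0,0],1],[[0,0,0],[0,0,0],1],[[0,0,0],[0,0,0],1],[[0,0,0],[0,0,0],1],[[0,0,0],[0,0,0],1]]'
python3 - <<'E'
from h import *
go([.5744,-.0473,.1],2.81)
save('side6',get_image('side'));save('wrist6',get_image('wrist'))
E
```

```text
time: 9.93
tool_pos: [0.5776, -0.0441, 0.138]
ee_rot: [0.504, 3.087, -0.0]
ft_force: [0.3, -0.1, -3.9]
grip_width: 0.0396
t 9.93 tcp [ 0.5776 -0.0441  0.138 ] yaw 2.8177 tilt [ 0.0138 -0.0025 -0.9999] w 0.0396 F [ 0.3 -0.1 -3.9] j6 -1.53
total tool shift [ 2.5 -4.2 38. ]
rot total [0.0021 0.0139 0.0077] rows 1.0
```

View pics/side6.png

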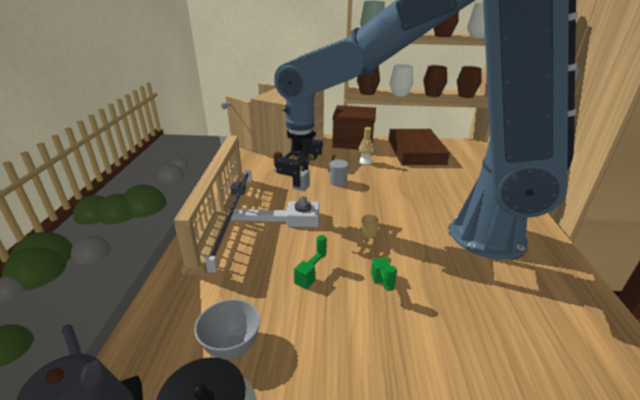

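View pics/wrist6.png

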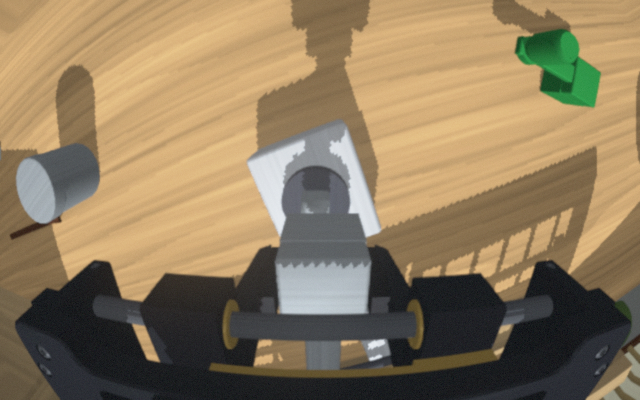

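The hub is above the shaft, at wrist (323,240) against the shaft at ~(316,200), and its sides look parallel to the shaft's. Next I correct and lower to the shaft top.

```bash
python3 -m handwheel '[[[0.0025,-0.004,0.01],[0.002,0.014,0.007],1],[[0,0,0.01],[0,0,0],1],[[0,0,0.008],[0,0,0],1],[[0,0,0],[0,0,0],1],[[0,0,0],[0,0,0],1],[[0,0,0],[0,0,0],1],[[0,0,0],[0,0,0],1],[[0,0,0],[0,0,0],1]]'
python3 - <<'E'
from ov import *
go([.5744,-.0473,.0715],2.81)
w=get_image('side');o=telemetry.observe()
c=get_calibration('side')
s=6;x0,y0=255,160
im=cv2.resize(w[y0:y0+80,x0:x0+100],None,fx=s,fy=s,interpolation=cv2.INTER_CUBIC)
f=lambda p:tuple(int(v) for v in ((proj(c,p)-[x0,y0])*s+s/2))
Rm=R.from_rotvec(o['ee_rot']).as_matrix()
for zt in(.0145,-.0375):
    cv2.polylines(im,[np.array([f(o['tool_pos']+Rm@np.array([.002+a*.02,b*.02,zt])) for a,b in((1,1),(1,-1),(-1,-1),(-1,1))])],True,(255,0,0),1)
for z,h in((.057,.01),(.079,.01),(.087,.0055)):
    cv2.polylines(im,[np.array([f([.5725+np.cos(-.331+a)*h*2**.5,-.0466+np.sin(-.331+a)*h*2**.5,z]) for a in np.pi/4+np.pi/2*np.arange(4)])],True,(0,255,0),1)
cv2.polylines(im,[np.array([f([.5725+np.cos(a)*.027,-.0466+np.sin(a)*.027,.057]) for a in np.linspace(0,6.28,40)])],True,(255,255,0),1)
save('ov7',im)
E
```

```text
time: 10.7
tool_pos: [0.575, -0.0481, 0.1071]
ee_rot: [-0.519, -3.098, 0.0]
ft_force: [-0.0, 0.1, -3.3]
grip_width: 0.0397
t 10.7 tcp [ 0.575  -0.0481  0.1071] yaw 2.8094 tilt [-6.e-04  1.e-04 -1.e+00] w 0.0397 F [-0.   0.1 -3.3] j6 -1.53
total tool shift [ 0.8  0.5 35.6]
rot total [-0.0001 -0.0006 -0.0006] rows 1.0
```

View pics/ov7.png

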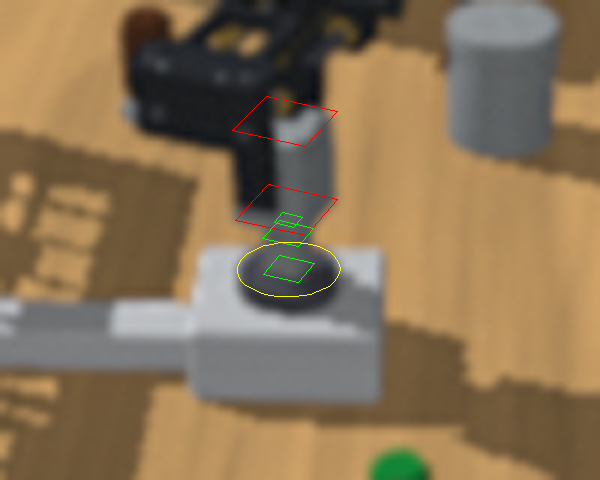

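```bash
python3 -m handwheel '[[[0.0007,0.0005,0.005],[0,0,0],1],[[0,0,0.004],[0,0,0],1],[[0,0,0.004],[0,0,0],1],[[0,0,0.004],[0,0,0],1],[[0,0,0],[0,0,0],1],[[0,0,0],[0,0,0],1],[[0,0,0],[0,0,0],1],[[0,0,0],[0,0,0],1]]'
python3 -c "
from h import *
go([.5744,-.0473,.0715],2.81)"
```

```text
time: 11.42
tool_pos: [0.5749, -0.0472, 0.0889]
ee_rot: [0.519, 3.098, -0.0]
ft_force: [-0.4, 0.6, -4.0]
grip_width: 0.0398
t 11.42 tcp [ 0.5749 -0.0472  0.0889] yaw 2.8097 tilt [ 6.e-04 -3.e-04 -1.e+00] w 0.0398 F [-0.4  0.6 -4. ] j6 -1.53
total tool shift [ 0.4 -0.2 17.4]
rot total [-0.      0.0007 -0.0003] rows 1.0
```

```bash
python3 -m handwheel '[[[0,0,0.004],[0,0,0],1],[[0,0,0.004],[0,0,0],1],[[0,0,0.004],[0,0,0],1],[[0,0,0.003],[0,0,0],1],[[0,0,0.001],[0,0,0],1],[[0,0,0],[0,0,0],1],[[0,0,0],[0,0,0],1],[[0,0,0],[0,0,0],1]]'
python3 -c "
from h import *
go([.5744,-.0473,.0715],2.81)"
```

```text
time: 12.08
tool_pos: [0.5757, -0.0475, 0.0727]
ee_rot: [0.518, 3.096, -0.001]
ft_force: [0.1, 0.2, -3.3]
grip_width: 0.0395
t 12.08 tcp [ 0.5757 -0.0475  0.0727] yaw 2.8098 tilt [ 2.3e-03 -8.0e-04 -1.0e+00] w 0.0395 F [ 0.1  0.2 -3.3] j6 -1.53
total tool shift [ 1.3 -0.3  1.2]
rot total [ 0.      0.0024 -0.0002] rows 1.0
```

```bash
python3 -m handwheel '[[[0.001,0,0.002],[0,0,0],1],[[0,0,0.002],[0,0,0],1],[[0,0,0.002],[0,0,0],1],[[0,0,0],[0,0,0],1],[[0,0,0],[0,0,0],1],[[0,0,0],[0,0,0],1],[[0,0,0],[0,0,0],1],[[0,0,0],[0,0,0],1]]'
python3 -c "
from h import *
go([.5744,-.0473,.0715],2.81)
save('side8',get_image('side')[140:260,240:360].repeat(5,0).repeat(5,1))"
```

```text
time: 12.75
tool_pos: [0.5761, -0.0475, 0.0726]
ee_rot: [0.517, 3.093, -0.002]
ft_force: [-1.3, 0.1, 0.5]
grip_width: 0.0396
t 12.75 tcp [ 0.5761 -0.0475  0.0726] yaw 2.8105 tilt [ 0.005  -0.0021 -1.    ] w 0.0396 F [-1.3  0.1  0.5] j6 -1.53
total tool shift [ 1.7 -0.4  1.1]
rot total [-0.0003  0.0054  0.0005] rows 1.0
```

View pics/side8.png

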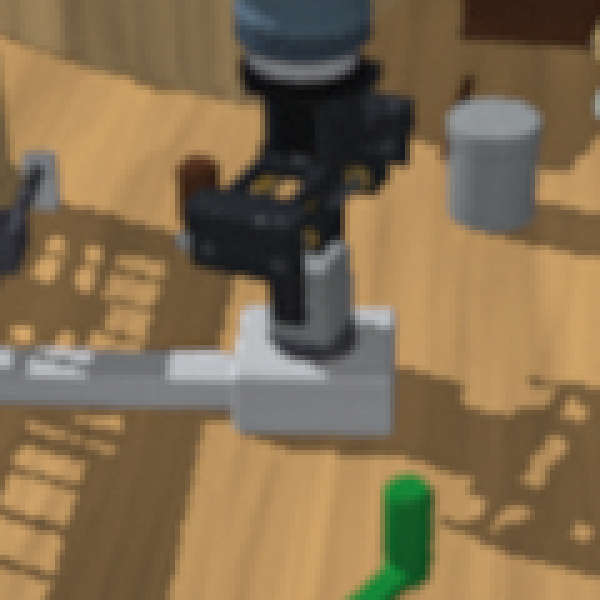

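The hub rests on the collar, seen at side-crop (315,345), and the load has come off the wrist. Release and rise.

```bash
python3 -m handwheel '[[[0,0,0],[0,0,0],-1],[[0,0,0],[0,0,0],-1],[[0,0,0],[0,0,0],-1],[[0,0,0],[0,0,0],-1],[[0,0,0],[0,0,0],-1],[[0,0,-0.01],[0,0,0],-1],[[0,0,-0.025],[0,0,0],-1],[[0,0,-0.03],[0,0,0],-1]]'
python3 -m handwheel '[[[0,0,-0.03],[0,0.005,0],-1],[[0,0,-0.03],[0,0,0],-1],[[0,0,-0.01],[0,0,0],-1],[[-0.025,0,0],[0,0,0],-1],[[-0.025,0,0],[0,0,0],-1],[[-0.02,0,0],[0,0,0],-1],[[0,0,0],[0,0,0],-1],[[0,0,0],[0,0,0],-1]]'
python3 - <<'E'
from h import *
go([.6444,-.0714,.116],2.81)
for n in ('wrist','side','top'): save(n+'9',get_image(n))
E
```

```text
time: 13.47
tool_pos: [0.5734, -0.0469, 0.1355]
ee_rot: [-0.518, -3.096, 0.0]
ft_force: [-0.1, 1.0, 0.5]
grip_width: 0.0879
time: 14.13
tool_pos: [0.645, -0.0707, 0.2218]
ee_rot: [0.516, 3.091, -0.002]
ft_force: [-0.6, 1.2, 0.1]
grip_width: 0.0879
t 14.13 tcp [ 0.645  -0.0707  0.2218] yaw 2.8109 tilt [ 0.008  -0.0026 -1.    ] w 0.0879 F [-0.6  1.2  0.1] j6 -1.53
total tool shift [  1.3  -0.8 105.8]
rot total [0.0001 0.0084 0.0009] rows 1.0
```

View pics/wrist9.png

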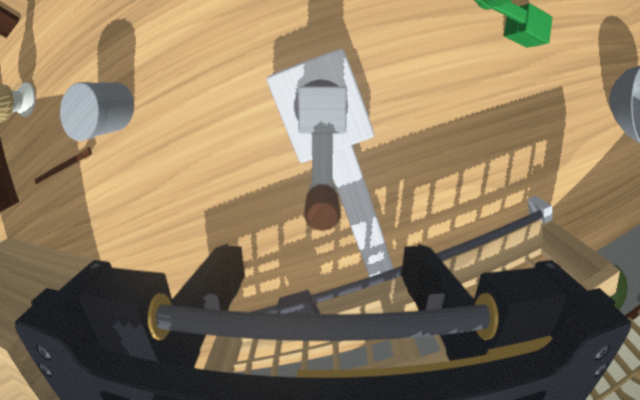

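View pics/side9.png

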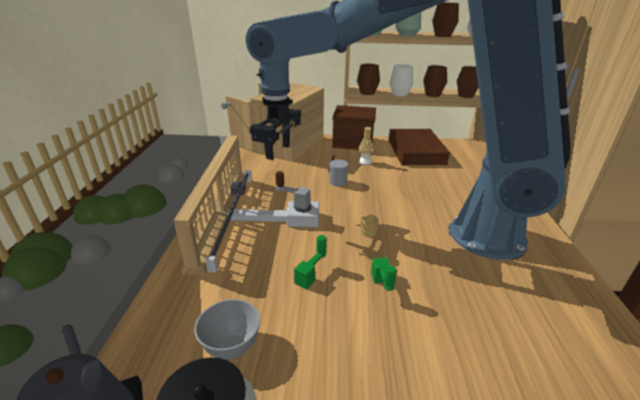

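The crank stands on the shaft: hub at wrist ~(323,112), knob top at ~(322,217). I'll measure both.

Run:
```python
from h import *
w=cv2.imread('pics/wrist9.png')[:,:,::-1]
save('crop9',cv2.resize(w[70:240,270:380],None,fx=3.5,fy=3.5,interpolation=cv2.INTER_CUBIC))
c=get_calibration('wrist')
k=wplane(c,(322,216),.156);h=wplane(c,(323,110),.109);print(k,h,k-h)
```

```text
[ 0.64352279 -0.07111887  0.156     ] [ 0.57359952 -0.04629468  0.109     ] [ 0.06992327 -0.02482419  0.047     ]
```

View pics/crop9.png

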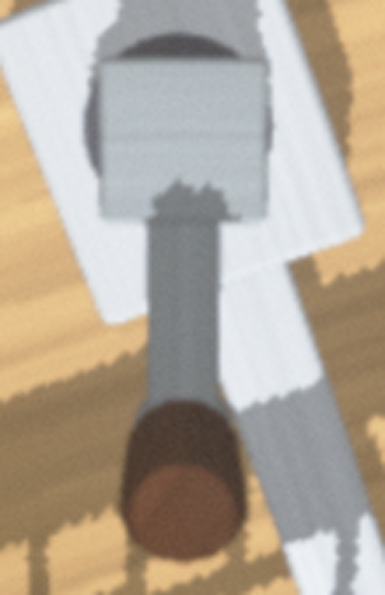

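```bash
python3 -m handwheel '[[[0.001,0,0.02],[0,0.008,0],-1],[[0,0,0.025],[0,0,0],-1],[[0,0,0.025],[0,0,0],-1],[[0,0,0.02],[0,0,0],-1],[[0,0,0.01],[0,0,0],-1],[[0,0,0.004],[0,0,0],-1],[[0,0,0],[0,0,0],-1],[[0,0,0],[0,0,0],-1]]'
python3 - <<'E'
from h import *
go([.6438,-.0713,.117],2.81)
E
```

```text
time: 14.95
tool_pos: [0.639, -0.0674, 0.1163]
ee_rot: [-0.514, -3.099, -0.0]
ft_force: [0.3, -0.2, -0.3]
grip_width: 0.0884
t 14.95 tcp [ 0.639  -0.0674  0.1163] yaw 2.8131 tilt [-2.e-04  2.e-04 -1.e+00] w 0.0884 F [ 0.3 -0.2 -0.3] j6 -1.53
total tool shift [-5.8 -2.2 -0.8]
rot total [ 0.0002 -0.0003  0.0031] rows 1.0
```

```bash
python3 -m handwheel '[[[-0.006,-0.002,-0.001],[0,0,0],-1],[[0,0,0],[0,0,0],1],[[0,0,0],[0,0,0],1],[[0,0,0],[0,0,0],1],[[0,0,0],[0,0,0],1],[[0,0,0],[0,0,0],1],[[0,0,0],[0,0,0],1],[[0,0,0],[0,0,0],1]]'
python3 -m handwheel '[[[0,0,0],[0,0,0],1],[[0,0,0],[0,0,0],1],[[0,0,0],[0,0,0],1],[[0,0,0],[0,0,0],1],[[0,0,0],[0,0,0],1],[[0,0,0],[0,0,0],1],[[0,0,0],[0,0,0],1],[[0,0,0],[0,0,0],1]]'
python3 - <<'E'
from h import *
go([.6438,-.0713,.117],2.81)
E
```

```text
time: 15.62
tool_pos: [0.6482, -0.0727, 0.1239]
ee_rot: [0.512, 3.09, -0.002]
ft_force: [-0.1, 0.7, 0.5]
grip_width: 0.0438
time: 16.28
tool_pos: [0.6481, -0.0726, 0.1238]
ee_rot: [0.512, 3.09, -0.002]
ft_force: [0.2, -0.6, 0.5]
grip_width: 0.0273
t 16.28 tcp [ 0.6481 -0.0726  0.1238] yaw 2.8131 tilt [ 0.0092 -0.0026 -1.    ] w 0.0273 F [ 0.2 -0.6  0.5] j6 -1.54
total tool shift [ 4.5 -0.2  6.8]
rot total [0.0005 0.0095 0.0031] rows 1.0
```

```bash
cat > plan.py <<'E'
from h import *
import sys
def plan(dth,n=8,C=(.5772,-.0485),r=.075,z=.1238,corr=1,adv=0):
    o=telemetry.observe();Rm=R.from_rotvec(o['ee_rot']).as_matrix();p=o['tool_pos']
    v=p[:2]-C;th=np.arctan2(v[1],v[0]);print('t',o['time'].round(2),'ang',th.round(3),'r',np.linalg.norm(v).round(4),'tcp',p.round(4),'F',o['ft_force'].round(1),'w',o['grip_width'].round(4),'tilt',Rm[:,2].round(3),'yaw',np.arctan2(Rm[1,0],Rm[0,0]).round(3))
    q=p.copy()
    for i in range(n):
        a=th-dth*(i+1);t=np.array([C[0]+r*np.cos(a),C[1]+r*np.sin(a),z])
        d=Rm.T@(t-q);print((d*1000).round(1),'ang',round(a,2));q=t
    Rt=R.from_euler('z',2.81)*R.from_matrix(np.diag([1,-1,-1.]));print('rot',(R.from_matrix(Rm).inv()*Rt).as_rotvec().round(3))
if __name__=='__main__': plan(float(sys.argv[1]),int(sys.argv[2]) if len(sys.argv)>2 else 8)
E
python3 plan.py 0.1
```

```text
Traceback (most recent call last):
  File "plan.py", line 11, in <module>
    if __name__=='__main__': plan(float(sys.argv[1]),int(sys.argv[2]) if len(sys.argv)>2 else 8)
                             ~~~~^^^^^^^^^^^^^^^^^^^^^^^^^^^^^^^^^^^^^^^^^^^^^^^^^^^^^^^^^^^^^^^
  File "plan.py", line 5, in plan
    v=p[:2]-C;th=np.arctan2(v[1],v[0]);print('t',o['time'].round(2),'ang',th.round(3),'r',np.linalg.norm(v).round(4),'tcp',p.round(4),'F',o['ft_force'].round(1),'w',o['grip_width'].round(4),'tilt',Rm[:,2].round(3),'yaw',np.arctan2(Rm[1,0],Rm[0,0]).round(3))
                                                 ^^^^^^^^^^^^^^^
AttributeError: 'float' object has no attribute 'round'
```

```bash
sed -i "s/o\['time'\].round(2)/round(o['time'],2)/;s/o\['grip_width'\].round(4)/round(o['grip_width'],4)/" plan.py
python3 plan.py 0.1
```

```text
t 16.28 ang -0.328 r 0.0749 tcp [ 0.6481 -0.0726  0.1238] F [ 0.2 -0.6  0.5] w 0.0273 tilt [ 0.009 -0.003 -1.   ] yaw 2.813
[ 0.2 -7.5  0. ] ang -0.43
[ 1.1 -7.4 -0. ] ang -0.53
[ 1.8 -7.3 -0. ] ang -0.63
[ 2.6 -7.  -0. ] ang -0.73
[ 3.3 -6.8 -0. ] ang -0.83
[ 3.9 -6.4 -0. ] ang -0.93
[ 4.5 -6.  -0. ] ang -1.03
[ 5.1 -5.5 -0.1] ang -1.13
rot [0.001 0.01  0.003]
```

```bash
python3 -m handwheel '[[[0,-0.0075,0],[0,0,0],1],[[0.001,-0.0075,0],[0,0,0],1],[[0.002,-0.0073,0],[0,0,0],1],[[0.0026,-0.007,0],[0,0,0],1],[[0.0033,-0.0068,0],[0,0,0],1],[[0.004,-0.0064,0],[0,0,0],1],[[0.0045,-0.006,0],[0,0,0],1],[[0.005,-0.0055,0],[0,0,0],1]]'
python3 plan.py 0.15
```

```text
time: 16.95
tool_pos: [0.6065, -0.1179, 0.1233]
ee_rot: [0.511, 3.09, 0.006]
ft_force: [1.0, 4.1, -0.9]
grip_width: 0.027
t 16.95 ang -1.171 r 0.0753 tcp [ 0.6065 -0.1179  0.1233] F [ 1.   4.1 -0.9] w 0.027 tilt [ 0.01   0.002 -1.   ] yaw 2.814
[ 9.1 -6.6 -0.6] ang -1.32
[ 9.8 -5.4 -0.1] ang -1.47
[10.5 -3.9 -0.1] ang -1.62
[11.  -2.3 -0.1] ang -1.77
[11.2 -0.6 -0.1] ang -1.92
[11.2  1.1 -0.1] ang -2.07
[10.9  2.8 -0.1] ang -2.22
[10.4  4.4 -0.1] ang -2.37
rot [0.006 0.009 0.004]
```

```bash
python3 -m handwheel '[[[0.009,-0.0066,0],[0,0,0],1],[[0.0098,-0.0054,0],[0,0,0],1],[[0.0105,-0.0039,0],[0,0,0],1],[[0.011,-0.0023,0],[0,0,0],1],[[0.0112,-0.0006,0],[0,0,0],1],[[0.0112,0.0011,0],[0,0,0],1],[[0.0109,0.0028,0],[0,0,0],1],[[0.0104,0.0044,0],[0,0,0],1]]'
python3 plan.py 0.2
```

```text
time: 17.62
tool_pos: [0.5213, -0.1028, 0.1234]
ee_rot: [0.517, 3.075, 0.011]
ft_force: [8.1, 2.9, -4.4]
grip_width: 0.0271
t 17.62 ang -2.371 r 0.0779 tcp [ 0.5213 -0.1028  0.1234] F [ 8.1  2.9 -4.4] w 0.0271 tilt [ 0.025  0.003 -1.   ] yaw 2.809
[11.3 10.6 -0.6] ang -2.57
[10.8 10.4 -0.1] ang -2.77
[ 8.5 12.3 -0.1] ang -2.97
[ 5.9 13.8  0. ] ang -3.17
[ 3.  14.7  0.1] ang -3.37
[ 0.1 15.   0.2] ang -3.57
[-2.9 14.7  0.2] ang -3.77
[-5.8 13.8  0.3] ang -3.97
rot [ 0.011  0.022 -0.001]
```

Run:
```python
from h import *
for n in('side','top'):save(n+'10',get_image(n))
a=cv2.imread('pics/side10.png')[120:280,170:370];b=cv2.imread('pics/top10.png')[60:220,220:420]
cv2.imwrite('pics/m10.png',cv2.resize(np.hstack([a,b]),None,fx=2,fy=2))
```

```text
(no output)
```

View pics/m10.png

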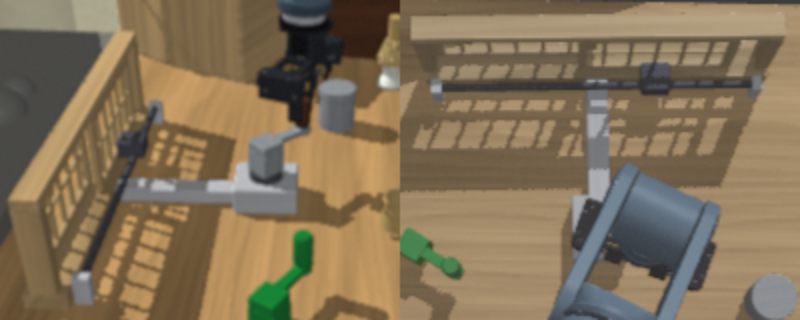

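Carriage at top (347,98), moved left from (357,99), and the hub is still seated. Continue, with the tilt corrected.

```bash
python3 -m handwheel '[[[0.0105,0.0085,0],[0.005,0.011,0],1],[[0.010,0.0102,0],[0.003,0.008,0],1],[[0.0085,0.012,0],[0,0,0],1],[[0.006,0.0138,0],[0,0,0],1],[[0.003,0.0147,0],[0,0,0],1],[[0,0.015,0],[0,0,0],1],[[-0.003,0.0147,0],[0,0,0],1],[[-0.0058,0.0138,0],[0,0,0],1]]'
python3 plan.py 0.2
```

```text
time: 18.38
tool_pos: [0.5201, 0.003, 0.1236]
ee_rot: [-0.522, -3.096, 0.02]
ft_force: [1.9, -4.2, -1.0]
grip_width: 0.027
t 18.38 ang 2.408 r 0.0769 tcp [0.5201 0.003  0.1236] F [ 1.9 -4.2 -1. ] w 0.027 tilt [-0.004 -0.012 -1.   ] yaw 2.807
[-8.9 12.4 -0.4] ang 2.21
[-9.6 11.5 -0.1] ang 2.01
[-11.7   9.3  -0.1] ang 1.81
[-13.3   6.8  -0.1] ang 1.61
[-14.4   4.   -0. ] ang 1.41
[-14.9   1.1  -0. ] ang 1.21
[-14.9  -1.9   0. ] ang 1.01
[-14.2  -4.8   0.1] ang 0.81
rot [-0.013  0.    -0.003]
```

```bash
python3 -m handwheel '[[[-0.0075,0.0128,0],[-0.006,0,0],1],[[-0.0096,0.0115,0],[0,0,0],1],[[-0.0117,0.0093,0],[0,0,0],1],[[-0.0133,0.0068,0],[0,0,0],1],[[-0.0144,0.004,0],[0,0,0],1],[[-0.0149,0.0011,0],[0,0,0],1],[[-0.0149,-0.0019,0],[0,0,0],1],[[-0.0142,-0.0048,0],[0,0,0],1]]'
python3 plan.py 0.2
```

```text
time: 19.05
tool_pos: [0.6238, 0.0102, 0.1222]
ee_rot: [-0.505, -3.089, 0.036]
ft_force: [-3.4, 0.0, 2.7]
grip_width: 0.027
t 19.05 ang 0.9 r 0.075 tcp [0.6238 0.0102 0.1222] F [-3.4  0.   2.7] w 0.027 tilt [-0.015 -0.021 -1.   ] yaw 2.817
[-13.5  -6.5  -1.5] ang 0.7
[-12.   -9.    0.1] ang 0.5
[ -9.9 -11.2   0.2] ang 0.3
[ -7.5 -13.    0.3] ang 0.1
[ -4.8 -14.2   0.3] ang -0.1
[ -1.9 -14.9   0.4] ang -0.3
[  1.1 -14.9   0.4] ang -0.5
[  4.1 -14.4   0.4] ang -0.7
rot [-0.025 -0.007  0.007]
```

```bash
python3 -m handwheel '[[[-0.0135,-0.0065,-0.001],[-0.012,-0.004,0.003],1],[[-0.012,-0.009,0],[-0.008,-0.003,0.003],1],[[-0.0099,-0.0112,0],[0,0,0],1],[[-0.0075,-0.013,0],[0,0,0],1],[[-0.0048,-0.0142,0],[0,0,0],1],[[-0.0019,-0.0149,0],[0,0,0],1],[[0.0011,-0.0149,0],[0,0,0],1],[[0.0041,-0.0144,0],[0,0,0],1]]'
python3 plan.py 0.2
```

```text
time: 19.72
tool_pos: [0.6333, -0.0992, 0.1221]
ee_rot: [-0.51, -3.092, -0.005]
ft_force: [-1.7, 7.2, 1.1]
grip_width: 0.027
t 19.72 ang -0.734 r 0.0756 tcp [ 0.6333 -0.0992  0.1221] F [-1.7  7.2  1.1] w 0.027 tilt [-0.007  0.004 -1.   ] yaw 2.814
[  7.9 -12.8  -1.7] ang -0.93
[  9.7 -11.4   0.1] ang -1.13
[11.8 -9.2  0.1] ang -1.33
[13.4 -6.7  0.1] ang -1.53
[14.5 -3.9  0.1] ang -1.73
[14.9 -1.   0.1] ang -1.93
[14.8  2.   0.1] ang -2.13
[14.1  4.9  0.1] ang -2.33
rot [ 0.002 -0.008  0.004]
```

Run:
```python
from h import *
for n in('side','top'):save(n+'11',get_image(n))
a=cv2.imread('pics/side11.png')[120:280,170:370];b=cv2.imread('pics/top11.png')[60:220,220:420]
cv2.imwrite('pics/m11.png',cv2.resize(np.hstack([a,b]),None,fx=2,fy=2))
```

```text
(no output)
```

View pics/m11.png

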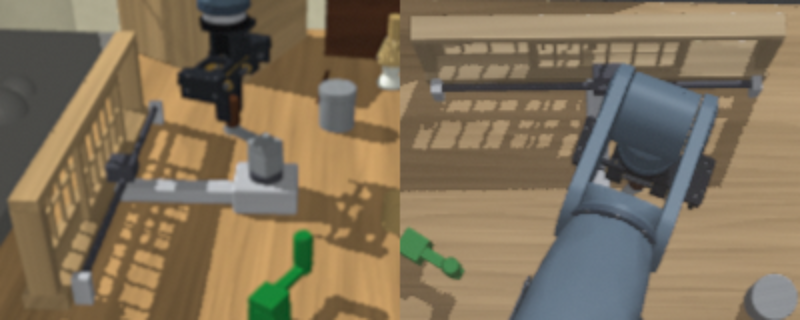

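Carriage at top (323,98), roughly halfway along, and the hub is seated. Continue.

```bash
python3 -m handwheel '[[[0.0079,-0.0128,-0.001],[0,-0.006,0],1],[[0.0097,-0.0114,0],[0,0,0],1],[[0.0118,-0.0092,0],[0,0,0],1],[[0.0134,-0.0067,0],[0,0,0],1],[[0.0145,-0.0039,0],[0,0,0],1],[[0.0149,-0.001,0],[0,0,0],1],[[0.0148,0.002,0],[0,0,0],1],[[0.0141,0.0049,0],[0,0,0],1]]'
python3 plan.py 0.2
```

```text
time: 20.48
tool_pos: [0.5265, -0.107, 0.1236]
ee_rot: [0.521, 3.079, 0.007]
ft_force: [3.4, 0.2, -3.0]
grip_width: 0.0268
t 20.48 ang -2.284 r 0.0774 tcp [ 0.5265 -0.107   0.1236] F [ 3.4  0.2 -3. ] w 0.0268 tilt [ 0.019  0.001 -1.   ] yaw 2.806
[12.4  9.1 -0.3] ang -2.48
[11.7  9.4 -0.1] ang -2.68
[ 9.6 11.5 -0.1] ang -2.88
[ 7.1 13.2 -0. ] ang -3.08
[ 4.3 14.3  0. ] ang -3.28
[ 1.4 14.9  0.1] ang -3.48
[-1.6 14.9  0.1] ang -3.68
[-4.5 14.3  0.2] ang -3.88
rot [ 0.007  0.017 -0.004]
```

```bash
python3 -m handwheel '[[[0.0124,0.0085,0],[0.004,0.01,-0.003],1],[[0.0117,0.0094,0],[0.003,0.006,0],1],[[0.0096,0.0115,0],[0,0,0],1],[[0.0071,0.0132,0],[0,0,0],1],[[0.0043,0.0143,0],[0,0,0],1],[[0.0014,0.0149,0],[0,0,0],1],[[-0.0016,0.0149,0],[0,0,0],1],[[-0.0045,0.0143,0],[0,0,0],1]]'
python3 plan.py 0.2
```

```text
time: 21.15
tool_pos: [0.5184, 0.0015, 0.1236]
ee_rot: [0.521, 3.09, -0.023]
ft_force: [4.4, -7.7, -5.9]
grip_width: 0.0272
t 21.15 ang 2.437 r 0.0772 tcp [0.5184 0.0015 0.1236] F [ 4.4 -7.7 -5.9] w 0.0272 tilt [ 0.006 -0.016 -1.   ] yaw 2.808
[-8.9 12.5 -0.3] ang 2.24
[-9.3 11.7 -0.1] ang 2.04
[-11.5   9.6  -0. ] ang 1.84
[-13.1   7.2   0. ] ang 1.64
[-14.3   4.4   0.1] ang 1.44
[-14.9   1.5   0.1] ang 1.24
[-14.9  -1.5   0.2] ang 1.04
[-14.3  -4.4   0.2] ang 0.84
rot [-0.013  0.011 -0.003]
```

```bash
python3 -m handwheel '[[[-0.0075,0.0125,0],[-0.007,0.006,0],1],[[-0.0093,0.0117,0],[-0.004,0,0],1],[[-0.0115,0.0096,0],[0,0,0],1],[[-0.0131,0.0072,0],[0,0,0],1],[[-0.0143,0.0044,0],[0,0,0],1],[[-0.0149,0.0015,0],[0,0,0],1],[[-0.0149,-0.0015,0],[0,0,0],1],[[-0.0143,-0.0044,0],[0,0,0],1]]'
python3 plan.py 0.15
python3 - <<'E'
from h import *
for n in('side','top'):save(n+'12',get_image(n))
t=get_calibration('top');s=get_calibration('side')
A=cv2.imread('pics/top0.png')[75:125,215:415];B=cv2.imread('pics/top12.png')[75:125,215:415]
cv2.imwrite('pics/c12.png',cv2.resize(np.vstack([A,B]),None,fx=4,fy=4,interpolation=cv2.INTER_CUBIC))
a=cv2.imread('pics/side12.png')[120:280,170:370];cv2.imwrite('pics/m12.png',cv2.resize(a,None,fx=4,fy=3.7,interpolation=cv2.INTER_CUBIC))
E
```

```text
time: 21.82
tool_pos: [0.6239, 0.0105, 0.122]
ee_rot: [-0.504, -3.094, 0.035]
ft_force: [-5.1, -2.5, 2.5]
grip_width: 0.0271
t 21.82 ang 0.901 r 0.0752 tcp [0.6239 0.0105 0.122 ] F [-5.1 -2.5  2.5] w 0.0271 tilt [-0.01  -0.021 -1.   ] yaw 2.819
[-10.2  -4.9  -1.7] ang 0.75
[-9.4 -6.1  0.1] ang 0.6
[-8.4 -7.4  0.2] ang 0.45
[-7.2 -8.6  0.2] ang 0.3
[-5.9 -9.6  0.2] ang 0.15
[ -4.4 -10.4   0.2] ang 0.0
[ -2.8 -10.9   0.2] ang -0.15
[ -1.1 -11.2   0.3] ang -0.3
rot [-0.023 -0.003  0.009]
```

View pics/c12.png

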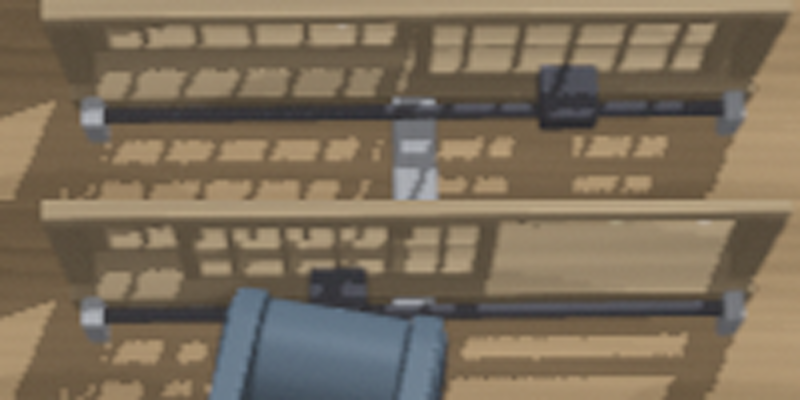

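View pics/m12.png

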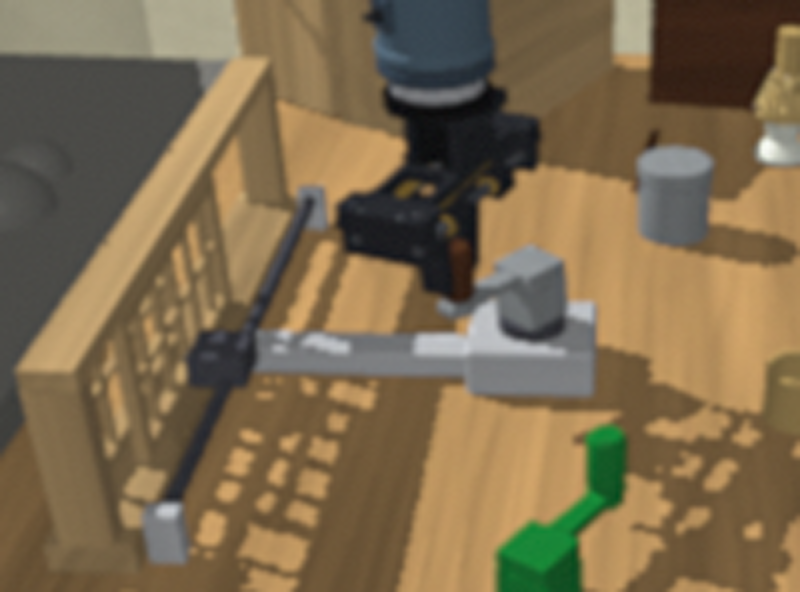

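Carriage moved from top x≈357 to 299.5. By geometry the shaft is at about 11.6 rad, leaving roughly 1.9 rad to wind.

```bash
python3 -m handwheel '[[[-0.0102,-0.0049,-0.001],[-0.01,-0.002,0.004],1],[[-0.0094,-0.0061,0],[-0.008,0,0.003],1],[[-0.0084,-0.0074,0],[0,0,0],1],[[-0.0072,-0.0086,0],[0,0,0],1],[[-0.0059,-0.0096,0],[0,0,0],1],[[-0.0044,-0.0104,0],[0,0,0],1],[[-0.0028,-0.0109,0],[0,0,0],1],[[-0.0011,-0.0112,0],[0,0,0],1]]'
python3 plan.py 0.1
```

```text
time: 22.58
tool_pos: [0.6486, -0.0698, 0.1226]
ee_rot: [-0.511, -3.097, -0.004]
ft_force: [0.4, 3.7, -0.4]
grip_width: 0.0268
t 22.58 ang -0.29 r 0.0745 tcp [ 0.6486 -0.0698  0.1226] F [ 0.4  3.7 -0.4] w 0.0268 tilt [-0.002  0.003 -1.   ] yaw 2.815
[-0.4 -7.5 -1.2] ang -0.39
[ 0.8 -7.4 -0. ] ang -0.49
[ 1.6 -7.3 -0. ] ang -0.59
[ 2.3 -7.1 -0. ] ang -0.69
[ 3.  -6.9 -0. ] ang -0.79
[ 3.7 -6.5 -0. ] ang -0.89
[ 4.3 -6.1 -0. ] ang -0.99
[ 4.9 -5.7 -0. ] ang -1.09
rot [ 0.002 -0.003  0.005]
```

```bash
python3 -m handwheel '[[[0,-0.0075,0],[0,0,0],1],[[0.0008,-0.0074,0],[0,0,0],1],[[0.0016,-0.0073,0],[0,0,0],1],[[0.0023,-0.0071,0],[0,0,0],1],[[0.003,-0.0069,0],[0,0,0],1],[[0.0037,-0.0065,0],[0,0,0],1],[[0,0,0],[0,0,0],1],[[0,0,0],[0,0,0],1]]'
python3 plan.py 0.1 1
python3 - <<'E'
from h import *
for n in('side','top'):save(n+'13',get_image(n))
A=cv2.imread('pics/top0.png')[75:125,215:415];B=cv2.imread('pics/top13.png')[75:125,215:415]
cv2.imwrite('pics/c13.png',cv2.resize(np.vstack([A,B]),None,fx=4,fy=4,interpolation=cv2.INTER_CUBIC))
a=cv2.imread('pics/side13.png')[120:280,170:370];cv2.imwrite('pics/m13.png',cv2.resize(a,None,fx=4,fy=3.7,interpolation=cv2.INTER_CUBIC))
E
```

```text
time: 23.25
tool_pos: [0.6191, -0.1119, 0.1222]
ee_rot: [-0.516, -3.094, -0.009]
ft_force: [-0.6, 4.5, 0.3]
grip_width: 0.027
t 23.25 ang -0.986 r 0.076 tcp [ 0.6191 -0.1119  0.1222] F [-0.6  4.5  0.3] w 0.027 tilt [-0.004  0.006 -1.   ] yaw 2.811
[ 5.6 -5.1 -1.6] ang -1.09
rot [ 0.005 -0.005  0.001]
```

View pics/c13.png

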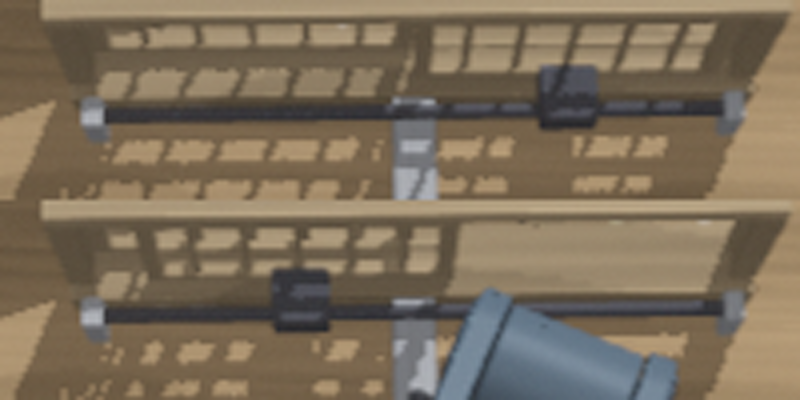

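View pics/m13.png

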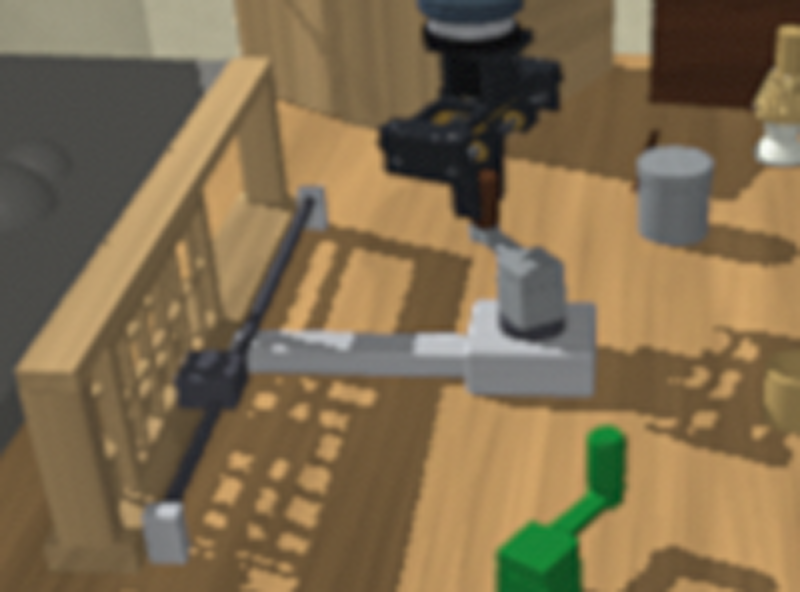

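```bash
python3 -m handwheel '[[[0.0045,-0.0045,0],[0,0,0],1],[[0.0025,-0.002,0],[0,0,0],1],[[0,0,0],[0,0,0],1],[[0,0,0],[0,0,0],1],[[0,0,0],[0,0,0],1],[[0,0,0],[0,0,0],1],[[0,0,0],[0,0,0],1],[[0,0,0],[0,0,0],1]]'
python3 plan.py 0.1 1
```

```text
time: 24.02
tool_pos: [0.6118, -0.1158, 0.1226]
ee_rot: [-0.514, -3.099, -0.006]
ft_force: [1.0, 2.1, 0.9]
grip_width: 0.0269
t 24.02 ang -1.096 r 0.0757 tcp [ 0.6118 -0.1158  0.1226] F [1.  2.1 0.9] w 0.0269 tilt [ 0.     0.004 -1.   ] yaw 2.813
[ 5.9 -4.7 -1.2] ang -1.2
rot [ 0.004 -0.001  0.003]
```

Not at the stop, and forces are low. Release and rise.

```bash
python3 -m handwheel '[[[0,0,0],[0,0,0],-1],[[0,0,0],[0,0,0],-1],[[0,0,0],[0,0,0],-1],[[0,0,0],[0,0,0],-1],[[0,0,0],[0,0,0],-1],[[0,0,0],[0,0,0],-1],[[0,0,-0.005],[0,0,0],-1],[[0,0,-0.02],[0,0,0],-1]]'
python3 -m handwheel '[[[0,0,-0.03],[0,0,0],-1],[[0,0,-0.03],[0,0,0],-1],[[0,0,-0.03],[0,0,0],-1],[[-0.01,0,-0.02],[0,0,0],-1],[[-0.02,0,0],[0,0,0],-1],[[0,0,0],[0,0,0],-1],[[0,0,0],[0,0,0],-1],[[0,0,0],[0,0,0],-1]]'
python3 - <<'E'
from h import *
go([.61,-.12,.25],2.81)
for n in('side','top','wrist'):save(n+'14',get_image(n))
A=cv2.imread('pics/top0.png')[75:125,215:415];B=cv2.imread('pics/top14.png')[75:125,215:415]
cv2.imwrite('pics/c14.png',cv2.resize(np.vstack([A,B]),None,fx=4,fy=4,interpolation=cv2.INTER_CUBIC))
a=cv2.imread('pics/side14.png')[120:280,170:370];cv2.imwrite('pics/m14.png',cv2.resize(a,None,fx=4,fy=3.7,interpolation=cv2.INTER_CUBIC))
E
```

```text
time: 24.68
tool_pos: [0.6082, -0.1179, 0.1435]
ee_rot: [-0.513, -3.09, -0.001]
ft_force: [0.4, 0.9, -0.0]
grip_width: 0.0782
time: 25.35
tool_pos: [0.6384, -0.1284, 0.2651]
ee_rot: [-0.513, -3.095, 0.003]
ft_force: [-0.4, 0.3, 0.1]
grip_width: 0.0883
t 25.35 tcp [ 0.6384 -0.1284  0.2651] yaw 2.813 tilt [-4.8e-03 -8.0e-04 -1.0e+00] w 0.0883 F [-0.4  0.3  0.1] j6 -1.62
total tool shift [29.5 -1.2 15.3]
rot total [-0.0023 -0.0043  0.003 ] rows 1.0
```

View pics/c14.png

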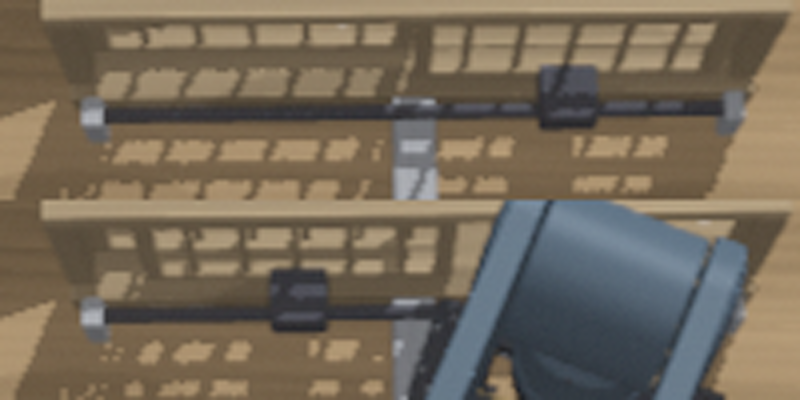

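View pics/m14.png

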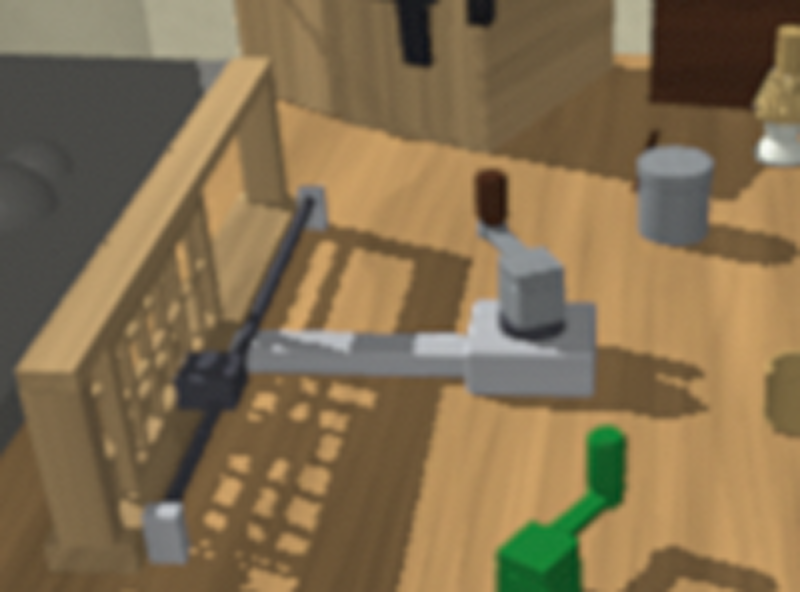

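View pics/wrist14.png

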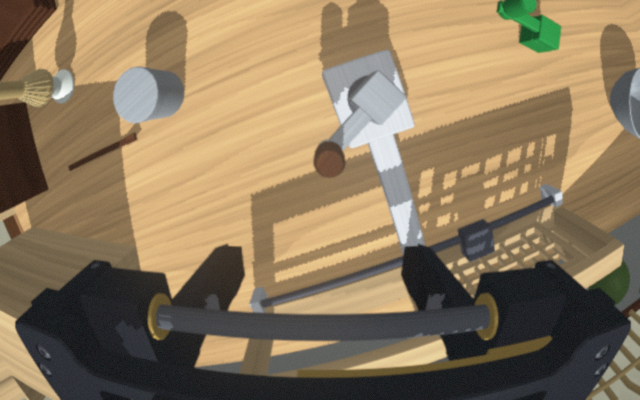

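Run:
```python
from h import *
w=cv2.imread('pics/wrist14.png')[:,:,::-1]
save('crop14',cv2.resize(w[60:185,300:430],None,fx=4.5,fy=4.5,interpolation=cv2.INTER_CUBIC))
c=get_calibration('wrist');t=get_calibration('top')
k=wplane(c,(330,159),.156);print('knob',k)
for z in(.04,.06,.08):
    a=onplane(t,(215+568/4,75+97/4),z);b=onplane(t,(215+300/4,75+98/4),z);print(z,a,b,np.linalg.norm(a-b))
for n,uv0,uv1 in(('rail',(215+95/4,75+105/4),(215+735/4,75+100/4)),):
    for z in(.04,.06):print(onplane(t,uv0,z),onplane(t,uv1,z))
```

```text
knob [ 0.60637006 -0.11155935  0.156     ]
0.04 [ 0.8074522  -0.16390203  0.04      ] [0.80316767 0.04528134 0.04      ] 0.2092272348116884
0.06 [ 0.80102318 -0.16191392  0.06      ] [0.79679333 0.04459968 0.06      ] 0.20655692249893431
0.08 [ 0.79459415 -0.15992582  0.08      ] [0.79041898 0.04391803 0.08      ] 0.2038866101861802
[0.7949042  0.20434301 0.04      ] [ 0.80720478 -0.29482512  0.04      ]
[0.78863532 0.2016313  0.06      ] [ 0.80077891 -0.29116609  0.06      ]
```

View pics/crop14.png

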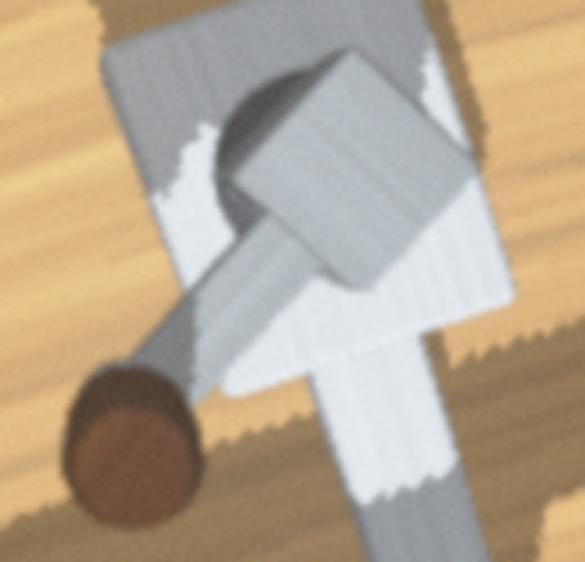

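The crank has turned ~13.3 rad and is still seated. The carriage travel measures only ~207–209 mm plus the small starting opening, so the sash is probably 208–217 mm open. That is close to the 206 mm limit, so I regrip and wind a little further for margin.

Run:
```python
from h import *
go([.608,-.113,.124],2.81)
```

```text
t 25.5 tcp [ 0.6379 -0.1281  0.2644] yaw 2.8131 tilt [-6.1e-03 -2.0e-04 -1.0e+00] w 0.0882 F [-0.2  1.5 -0.6] j6 -1.62
total tool shift [ 32.4   4.9 140.6]
rot total [-0.0022 -0.0057  0.0031] rows 1.0
```

```bash
python3 -m handwheel '[[[0.016,0.0025,0.01],[0,-0.005,0],-1],[[0.016,0.0025,0.01],[0,0,0],-1],[[0,0,0.025],[0,0,0],-1],[[0,0,0.02],[0,0,0],-1],[[0,0,0.01],[0,0,0],-1],[[0,0,0],[0,0,0],-1],[[0,0,0],[0,0,0],-1],[[0,0,0],[0,0,0],-1]]'
python3 - <<'E'
from h import *
go([.608,-.113,.124],2.81)
E
```

```text
time: 26.17
tool_pos: [0.6038, -0.1109, 0.1844]
ee_rot: [-0.512, -3.093, 0.002]
ft_force: [0.7, -0.5, -0.2]
grip_width: 0.0879
t 26.17 tcp [ 0.6038 -0.1109  0.1844] yaw 2.8133 tilt [-6.8e-03  1.0e-04 -1.0e+00] w 0.0879 F [ 0.7 -0.5 -0.2] j6 -1.62
total tool shift [-5.  -0.5 60.4]
rot total [-0.0021 -0.0064  0.0033] rows 1.0
```

```bash
python3 -m handwheel '[[[-0.004,-0.0005,0.015],[0,-0.006,0],-1],[[0,0,0.015],[0,0,0],-1],[[0,0,0.015],[0,0,0],-1],[[0,0,0.01],[0,0,0],-1],[[0,0,0],[0,0,0],-1],[[0,0,0],[0,0,0],-1],[[0,0,0],[0,0,0],-1],[[0,0,0],[0,0,0],-1]]'
python3 - <<'E'
from h import *
go([.608,-.113,.124],2.81)
E
```

```text
time: 26.83
tool_pos: [0.614, -0.1155, 0.1375]
ee_rot: [0.511, 3.085, -0.008]
ft_force: [-0.4, -0.1, -0.5]
grip_width: 0.0886
t 26.83 tcp [ 0.614  -0.1155  0.1375] yaw 2.8131 tilt [ 0.0132 -0.0075 -0.9999] w 0.0886 F [-0.4 -0.1 -0.5] j6 -1.62
total tool shift [ 6.7  0.5 13.4]
rot total [-0.0028  0.0149  0.0031] rows 1.0
```

```bash
python3 -m handwheel '[[[0.004,0.0005,0.006],[0,0.007,0],-1],[[0,0,0.006],[0,0,0],-1],[[0,0,0],[0,0,0],-1],[[0,0,0],[0,0,0],1],[[0,0,0],[0,0,0],1],[[0,0,0],[0,0,0],1],[[0,0,0],[0,0,0],1],[[0,0,0],[0,0,0],1]]'
python3 -m handwheel '[[[0,0,0],[0,0,0],1],[[0,0,0],[0,0,0],1],[[0,0,0],[0,0,0],1],[[0,0,0],[0,0,0],1],[[0,0,0],[0,0,0],1],[[0,0,0],[0,0,0],1],[[0,0,0],[0,0,0],1],[[0,0,0],[0,0,0],1]]'
python3 plan.py 0.1 4
```

```text
time: 27.5
tool_pos: [0.6114, -0.1141, 0.1269]
ee_rot: [0.512, 3.089, -0.007]
ft_force: [-0.1, 0.3, 0.6]
grip_width: 0.0572
time: 28.17
tool_pos: [0.6117, -0.1139, 0.1272]
ee_rot: [0.511, 3.088, -0.007]
ft_force: [-0.1, -0.1, 0.1]
grip_width: 0.0277
t 28.17 ang -1.086 r 0.074 tcp [ 0.6117 -0.1139  0.1272] F [-0.1 -0.1  0.1] w 0.0277 tilt [ 0.01  -0.006 -1.   ] yaw 2.813
[ 4.7 -5.9  3.3] ang -1.19
[ 5.9 -4.6 -0.1] ang -1.29
[ 6.3 -4.  -0.1] ang -1.39
[ 6.7 -3.3 -0.1] ang -1.49
rot [-0.003  0.012  0.003]
```

```bash
python3 -m handwheel '[[[0.003,-0.0027,0],[0,0,0],1],[[0.003,-0.0025,0],[0,0,0],1],[[0.003,-0.0023,0],[0,0,0],1],[[0.003,-0.0022,0],[0,0,0],1],[[0,0,0],[0,0,0],1],[[0,0,0],[0,0,0],1],[[0,0,0],[0,0,0],1],[[0,0,0],[0,0,0],1]]'
python3 plan.py 0.1 3
python3 - <<'E'
from h import *
save('top15',get_image('top'))
B=cv2.imread('pics/top15.png')[75:125,215:415]
cv2.imwrite('pics/c15.png',cv2.resize(B,None,fx=4,fy=4,interpolation=cv2.INTER_CUBIC))
E
```

```text
time: 28.83
tool_pos: [0.5973, -0.12, 0.1275]
ee_rot: [0.512, 3.083, -0.006]
ft_force: [1.9, 0.1, -1.4]
grip_width: 0.027
t 28.83 ang -1.296 r 0.0743 tcp [ 0.5973 -0.12    0.1275] F [ 1.9  0.1 -1.4] w 0.027 tilt [ 0.015 -0.007 -1.   ] yaw 2.813
[ 6.  -4.5  3.7] ang -1.4
[ 6.7 -3.3 -0.1] ang -1.5
[ 7.  -2.6 -0.1] ang -1.6
rot [-0.001  0.017  0.003]
```

View pics/c15.png

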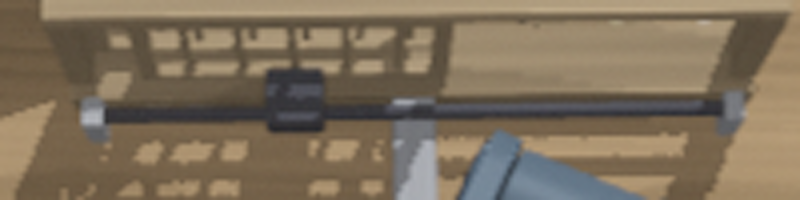

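The carriage moved a further ~1 px (~3 mm), now at top x≈289, and no stop was felt. Release and retreat.

```bash
python3 -m handwheel '[[[0,0,0],[0,0,0],-1],[[0,0,0],[0,0,0],-1],[[0,0,0],[0,0,0],-1],[[0,0,0],[0,0,0],-1],[[0,0,0],[0,0,0],-1],[[0,0,0],[0,0,0],-1],[[0,0,-0.005],[0,0,0],-1],[[0,0,-0.02],[0,0,0],-1]]'
python3 -m handwheel '[[[0,0,-0.03],[0,0,0],-1],[[0,0,-0.03],[0,0,0],-1],[[0,0,-0.03],[0,0,0],-1],[[0,0,-0.03],[0,0,0],-1],[[0,0,0],[0,0,0],-1],[[0,0,0],[0,0,0],-1],[[0,0,0],[0,0,0],-1],[[0,0,0],[0,0,0],-1]]'
python3 - <<'E'
from h import *
go([.61,-.12,.25],2.81)
for n in('side','top','wrist'):save(n+'16',get_image(n))
a=cv2.imread('pics/side16.png')[120:280,170:370];b=cv2.imread('pics/wrist16.png')
cv2.imwrite('pics/m16.png',np.vstack([cv2.resize(a,None,fx=2.5,fy=1.8,interpolation=cv2.INTER_CUBIC),cv2.resize(b[:,70:570],(500,300))[:300]]))
cv2.imwrite('pics/t16.png',cv2.imread('pics/top16.png'))
E
```

```text
time: 29.55
tool_pos: [0.5926, -0.1188, 0.1485]
ee_rot: [0.513, 3.096, -0.005]
ft_force: [0.2, 0.3, -0.2]
grip_width: 0.0781
time: 30.22
tool_pos: [0.5924, -0.1185, 0.2794]
ee_rot: [0.512, 3.092, -0.007]
ft_force: [-0.7, 0.5, -1.3]
grip_width: 0.0878
t 30.22 tcp [ 0.5924 -0.1185  0.2794] yaw 2.8133 tilt [ 0.0069 -0.0055 -1.    ] w 0.0878 F [-0.7  0.5 -1.3] j6 -1.63
total tool shift [-16.9   4.3  29.5]
rot total [-0.003   0.0083  0.0033] rows 1.0
```

View pics/m16.png

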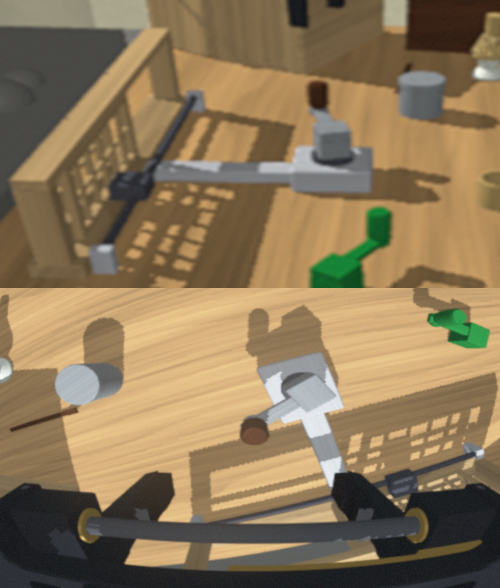

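View pics/t16.png

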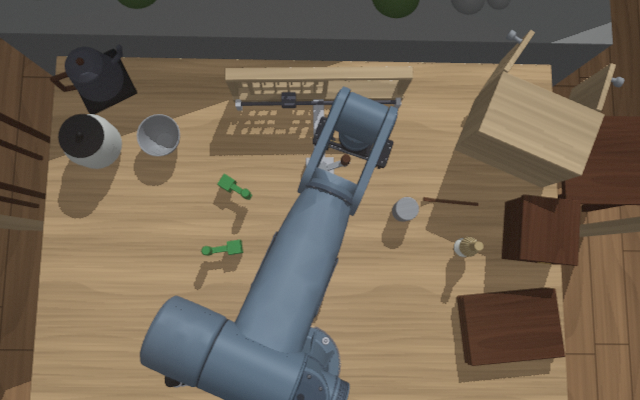

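The crank sits flush on the collar (side view) and the robot is clear. The carriage is at top (289,100). The utensils look unmoved: caddy (405,209), whisk (467,247), bowl (158,136); in this last view the arm hides the lid rest. Handing in.

```bash
python3 -c "
from h import *
print(job.job_done())"
```

```text
the job is handed in; nothing more can be done
None
```

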